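Load a glazed tile into a rail tile cutter, ready to score

TASK

Set the blue tile up for scoring in the tile cutter: slide it flat along the bed and in under the rails until it sits flush against both the end fence and the side guide, and press it home there with about 8 N for a second or so - a definite, steady push, but never more than 12 N on either stop, or the glazed edge chips. Then run the scoring carriage along the rails until its wheel stands over the tile's edge that faces it, and let go. Do not scrape the tile on the rails, and leave the guide's setting, the offcut on the bed and everything else on the bench as they are.

Things in the scene. Friction and masses are not known exactly. Their poses are not given: they have to be found in the camera images.
- cutter: manual rail tile cutter, fixed on the bench. Origin: underside, below the middle of the rails; x across the rails, away from the robot; y along them to the fence; z up. Flat, smooth grey bed, 26 mm above the bench, x -210 (wing on the robot's side) to +106, y -200 to +200 mm, no step. Red rail towers at y = -207 and +207, 85 mm wide in x, 26 mm thick, tops 68 mm above the bench
- rails: two polished steel rails, 16 mm thick, running along y at cutter x = -20 and +20, their undersides 16 mm above the bed and their tops 58 mm above the bench: 6 mm of headroom over the tile. Origin and axes as the cutter's
- fence: aluminium end fence with yellow ruler on top, fixed and rigid across the bed with its face at cutter y = +165, from cutter x = -200 to +105, 11 mm high, 12 mm thick. Origin: on its face towards the tile, at bed height, below the middle of the rails; the face is its own plane y = 0, axes as the cutter's; the tile comes from -y
- guide: clamp block (black, red knob) of the side guide, on the fence's ruler beyond the rails. Origin: its face towards the robot, at bed height, 65 mm from the fence; axes as the cutter's. It carries the guide's aluminium bar, along y, 125 mm long from the fence, 11 mm high; the bar's face, where the tile stops, stands 0 to 30 mm nearer the robot (-x) than the block: how far is not measured, find it by feel. Rigid to 60 N
- tile: ceramic tile, blue glazed top, 140 (x) by 100 (y) by 10 mm, about 0.3 kg, flat on the bed's wing, its x within 15 degrees of the cutter's. Origin: centre of underside. It goes in as it lies: +x edge to the guide, +y edge to the fence; then 30 to 75 mm of it still stick out from under the rails on the robot's side. Sliding it takes 1 to 2 N, more if pressed down
- carriage: red scoring carriage that slides along the rails (cutter y) with about 3 N and stays where it is left; parked at the end away from the fence. Block 70 by 70 mm, top 73 mm above the bench. Origin: centre of the block, at the rails' middle height. Its parts below the rails clear the tile's top by 4 mm; nothing needs lowering
- wheel (a point): lowest point of the small brass scoring wheel on the carriage's arm, 60 mm ahead of the carriage's origin towards the fence, between the rails, 4 mm above the level of the tile's top
- lever_grip (a point): point on the axis of the carriage's upright black lever grip, 24 mm thick and 50 mm high, leaning 9 degrees away from the fence; the point lies 168 mm above the bench and the rounded top of the grip 29 mm higher
- offcut: pale tile offcut, 34 by 100 by 10 mm, lying on the bed beyond the rails, near the parked carriage; leave it. Origin: centre of its underside
- rubbing_stone: dark rubbing stone, 90 by 40 by 25 mm, on the bench; leave it
- glaze_jar: blue jar with white cap, 72 mm across, 85 mm high, on the bench; leave it
- water_cup: green open cup, 76 mm across, 90 mm high, on the bench; leave it
- tile_stack: stack of five tiles, 140 by 100 by 50 mm, on the bench; leave it
- glaze_brush: brush lying on the bench; leave it
- try_square: try square with a wooden stock, about 100 by 170 mm, lying on the bench; leave it
Mind the look-alikes: they are no part of the job. What is shaped like the tile but orange or yellow is not meant.

How it is judged:
By the outcome, as a careful person would: the job done as asked, in the order asked, and still so for the second after the job is handed in, with the robot touching nothing.
It also fails if it takes over 72 s, if anything falls off the work surface, if the arm or the gripper's body presses on something with over 40 N, if the wrist force passes 120 N, or if a joint passes its speed limit or range.

ROBOT

A 6-joint arm with a two-finger parallel gripper is mounted at the origin on the work surface. World frame = base frame: x ahead of the robot, y to its left, z up, the work surface at z = 0. Lengths are in m, angles in rad, forces in N, time in s.
With the tool pointing down it reaches from about 0.25 to 0.775 m from the base axis. Payload 4 kg.
Tool frame: the origin (TCP) lies at the very end of the fingers, on their centre line; the grasp point (between the pads) lies bot.pinch_z behind it (bot.pinch_z is the distance from the TCP to the grasp point, in m); z points along the fingers, x is the direction in which the jaws open and shut, and the axes are right-handed (so a half turn about z gives the same grasp; the last joint's range is limited). The gripper opens to 94 mm and grips with 3 to 60 N. Pads are 16 mm wide; open, the fingers measure 119 mm over their backs; the gripper's body (75 mm by 177 mm) begins 78 mm behind the grasp point.
Start: joints at [-1.342, 0.087, 1.371, -0, 1.684, -0.103], TCP at [0.179, -0.52, 0.171] pointing down, gripper open.
Joint ranges: [-3.1, 3.1], [-0.76, 2.03], [0.27, 2.55], [-1.08, 4.22], [0.17, 2.65], [-2.57, 2.57]. Speed limits (rad/s): [2.79, 2.79, 3.14, 3.14, 3.14, 3.14].

INTERFACE

Orientations are given as a unit quaternion [x, y, z, w].
In Python, from cell import readout, camera, calibration, close_job, recognise, mark_of, bot gives the robot as it stands. The module is installed in compiled form; this text tells all that it offers.
- The arm moves only by the tool apply_moves, never from a script. Its argument "increments" is a list of rows, each a list of 7 numbers: the shift along the tool's x, y, z in units of 30 mm (1.0 is 30 mm), then the turn, a rotation vector about the tool's x, y, z in units of 8 degrees (1.0 is 8 degrees), then the finger opening in mm, from 0 to 94. In form: [[x, y, z, ax, ay, az, jaw], ...]. A call has 1 to 12 rows; each row shifts and turns the commanded pose from where the row before left it, along the tool's axes as they then stand; what a row does not reach is not made up. A row lasts 1/10 s, in which the tool goes at most 50 mm and 8.59 degrees, less where a joint would pass 70% of its speed; a pose out of reach is approached as far as the arm can. A call is refused whole if a number of a shift passes 1 or a number of a turn 1, either way. A call with a gripper value outside its range is refused whole. The fingers move at their own pace and stop on an object; "grip_force" is the grip in N (left out, the last holds). Time passes only in rows, so rows that do not move let the fingers close. It gives the time, the measured TCP pose, the force and the opening at its end, in the units of the state.
- readout.read_state(): the state, without advancing time (a new reading comes with each control period).
- camera(name): name is "scene" or "top" or "wrist"; returns (picture, depth): 400x640x3 uint8, blue, green, red; 400x640 float32, m along the optical axis (not along the pixel's ray), 0 where there is no reading.
- calibration(name): a dict with "vertical_fov" (degrees; the focal length in pixels is half the picture's height over the tangent of half this angle, whatever the lens; pixels are square), "cx", "cy" (the principal point, pixels), "dist_coeffs" ([k1, k2, p1, p2, k3] as OpenCV has them; the pictures are not rectified), "rvec" (rotation vector, rad) and "tvec" (3), from world to camera coordinates, as OpenCV has them; the wrist camera has in their place "hand_eye" (4x4, takes a point from camera to tool coordinates, whose origin is the TCP and whose axes are the tool frame's). Camera axes: x right, y down, z forward; pixel columns grow to the right and rows downward; lengths in m; the calibration is good to about 2 mm. A picture is of the moment at which its call begins: read the wrist's pose just before it. calibration takes no time and is no camera call.
- close_job(): hands the job in, once; it reports no verdict.
Trained networks look in the newest picture that a camera, given by its name, has taken for a name from the list of things; names that differ only in an ending like _2 or _b are one class to them, and where a whole thing is asked for, a point or a joint stands for the part that bears it (a point fixed in the world has none). Each returns a list of dicts, best first, with "conf" (0 to 1); they miss things now and then, are a little off and sometimes report something else, mostly with a low value. They report only what shows in the picture. A call takes as long as a camera call. They do not tell look-alikes from the thing itself.
- recognise(thing, camera): "point" ([column, row] in pixels, amid what is visible of it).
- mark_of(thing, camera): "point" ([column, row] in pixels: a listed point, or the origin of a listed thing).
The state is a dict: "time_s": time; "q": joint angles; "qd": joint speeds; "tau": joint torques, N m; "ee_pos": TCP position; "ee_rot": TCP orientation; "wrist_force": force on the tool from outside, world axes, zero at the start; "wrist_torque": the same for the moment, N m; "gripper_width": opening from 0.0 (shut) to 1.0 (fully open).
Only numpy, scipy, OpenCV 4.12 (cv2) and the standard library are available. Lean on these libraries where they do the work, as an engineer would, in place of code of your own. Each camera call takes 0.05 s, during which the arm holds its last target.

## Working session

There is one attempt and no reset: what is moved stays moved. The work goes in short steps, Python scripts to look and compute and a tool call to move; the robot and the scene stay as the last step left them, time stands still between calls to the robot, and variables do not carry over. Pictures are saved under pics/ and viewed, and the job is handed in when it is done.

Besides the shell and the picture viewer there is one more tool, called after "Request:" as name([rows], argument=value, ...), one row to a line, values as JSON. apply_moves: Moves the arm, as the interface text tells. Its arguments: {"type":"object","properties":{"increments":{"type":"array"},"grip_force":{"type":"number"}},"required":["increments"]}

```bash
mkdir -p pics
python3 - <<'E'
from cell import readout, camera, calibration, recognise, mark_of, bot
import cv2
s=readout.read_state();print({k:s[k] for k in s})
print(bot.pinch_z)
for n in("scene","top"):
    p,d=camera(n);cv2.imwrite(f"pics/{n}0.png",p);print(n,calibration(n))
    for t in("tile","guide","fence","cutter","carriage","wheel","lever_grip","offcut","rails"):
        print(t,[(round(r["conf"],2),[round(float(v),1) for v in r["point"]]) for r in mark_of(t,n)][:3])
E
```

```text
{'time_s': 0.0, 'q': array([-1.34204746e+00,  8.79640089e-02,  1.37223616e+00, -3.35933076e-05,
        1.68358064e+00, -1.03101467e-01]), 'qd': array([ 0.00056519, -0.00071596, -0.0002451 ,  0.00018334, -0.00213962,
        0.00013073]), 'tau': array([-2.34251547e-04, -3.40183389e+01, -3.02427793e+01,  7.19074742e-02,
        3.30987526e-02, -1.85267440e-04]), 'ee_pos': array([ 0.17902832, -0.51939539,  0.16930851]), 'ee_rot': array([ 8.14182978e-01, -5.80607338e-01, -8.31712719e-04, -7.11012585e-04]), 'wrist_force': array([0.69779377, 1.03186785, 0.10506188]), 'wrist_torque': array([-0.00794514,  0.01041461,  0.02302206]), 'gripper_width': 1.0033756838536851}
0.0188
scene {'vertical_fov': 43.8031483507451, 'cx': 314.3260697027808, 'cy': 197.89884667527156, 'dist_coeffs': array([0.03271092, 0.        , 0.        , 0.        , 0.        ]), 'rvec': array([ 1.79005466,  1.87198534, -0.67787506]), 'tvec': array([ 0.00189399, -0.26275027,  1.64598383])}
tile [(0.86, [287.5, 246.2]), (0.79, [392.8, 185.8]), (0.66, [214.1, 153.6])]
guide [(0.97, [334.4, 327.6])]
fence [(0.59, [364.3, 301.
[... 313 characters left out ...]
fov': 42.56022775339893, 'cx': 317.9405579578778, 'cy': 188.1132617898921, 'dist_coeffs': array([0.02655465, 0.        , 0.        , 0.        , 0.        ]), 'rvec': array([ 2.12670716, -2.12184168,  0.17024311]), 'tvec': array([0.04327895, 0.46090899, 1.42559196])}
tile [(0.94, [350.6, 166.8]), (0.84, [440.2, 288.4]), (0.74, [248.9, 251.7])]
guide [(0.68, [308.6, 96.8]), (0.42, [179.5, 183.3])]
fence []
cutter [(0.69, [338.1, 127.2]), (0.28, [450.8, 231.1])]
carriage [(0.72, [216.3, 213.0]), (0.71, [378.7, 127.0])]
wheel [(0.88, [357.1, 125.4])]
lever_grip [(0.55, [395.7, 114.3]), (0.52, [373.3, 105.9])]
offcut [(0.93, [372.1, 103.3]), (0.46, [347.7, 166.2])]
rails [(0.91, [338.8, 125.5])]
```

Run:
```python
import cv2
p=cv2.imread("pics/top0.png");cv2.imwrite("pics/top0z.png",cv2.resize(p[60:220,240:450],None,fx=3.8,fy=3.7,interpolation=cv2.INTER_CUBIC))
p=cv2.imread("pics/scene0.png");cv2.imwrite("pics/scene0z.png",cv2.resize(p[190:380,180:430],None,fx=3.1,fy=3.1,interpolation=cv2.INTER_CUBIC))
```

```text
(no output)
```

View pics/top0.png

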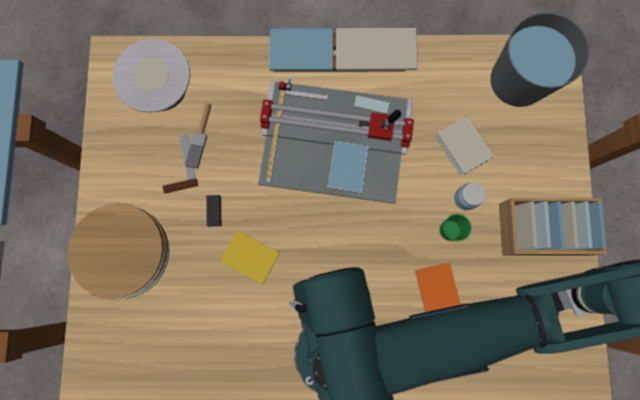

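View pics/scene0.png

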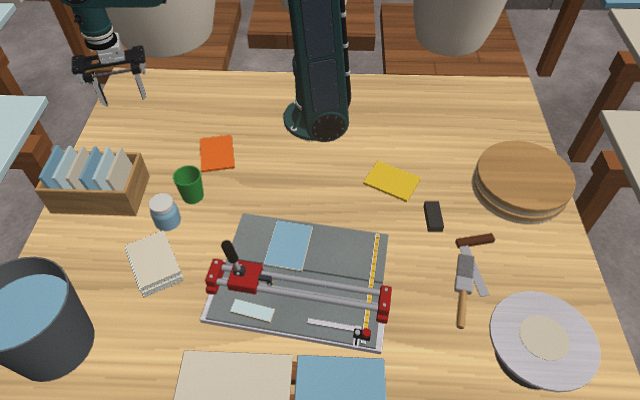

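```bash
ls pics
```

```text
scene0.png
scene0z.png
top0.png
top0z.png
```

View pics/top0z.png

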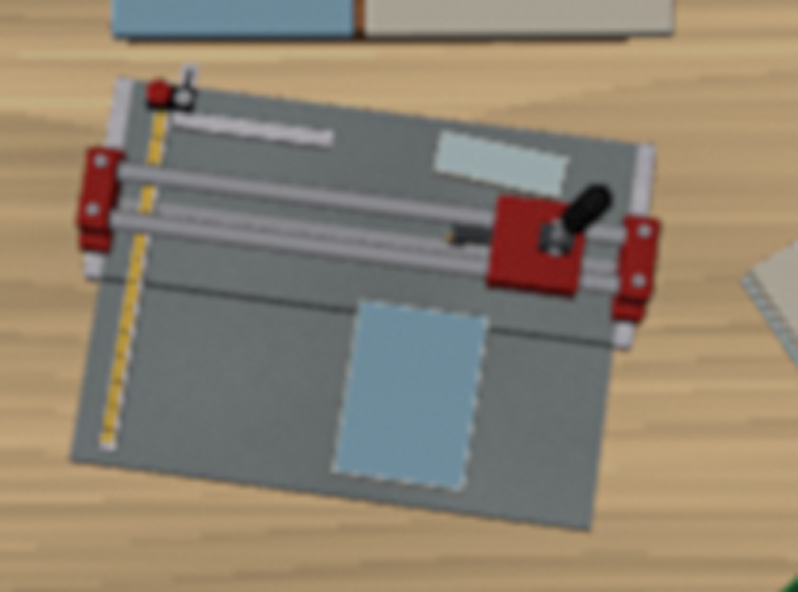

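View pics/scene0z.png

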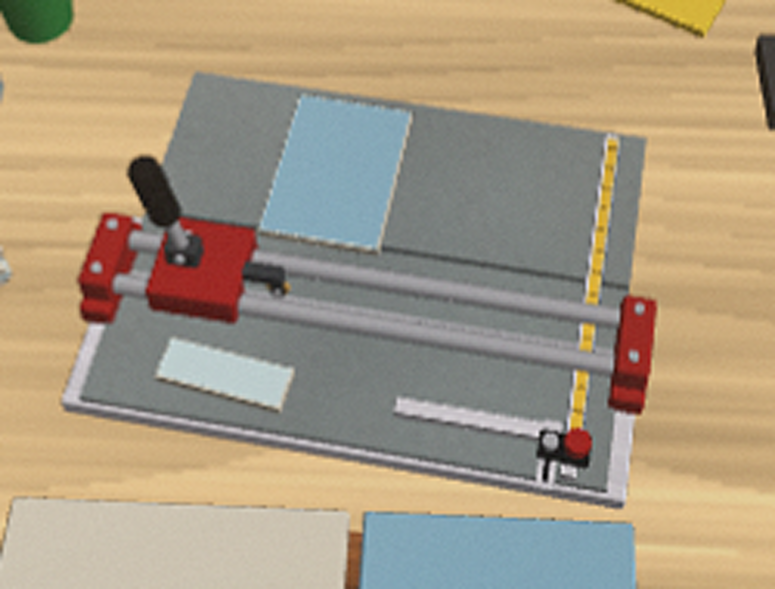

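```bash
cat > h.py <<'E'
import numpy as np,cv2
from cell import calibration
def K(c):
    f=200/np.tan(np.radians(c["vertical_fov"]/2));return np.array([[f,0,c["cx"]],[0,f,c["cy"]],[0,0,1.]])
def ray(n,px,T=None):
    c=calibration(n)
    u=cv2.undistortPoints(np.array([[px]],float),K(c),np.array(c["dist_coeffs"]))[0,0]
    d=np.array([u[0],u[1],1.])
    if "rvec" in c:
        R=cv2.Rodrigues(np.array(c["rvec"]))[0];t=np.array(c["tvec"]).ravel()
        return -R.T@t,R.T@d
    H=T@np.array(c["hand_eye"]);return H[:3,3],H[:3,:3]@d
def at_z(n,px,z,T=None):
    o,d=ray(n,px,T);return o+d*(z-o[2])/d[2]
def proj(n,P,T=None):
    c=calibration(n);P=np.atleast_2d(np.array(P,float))
    if "rvec" in c: rv,tv=np.array(c["rvec"]),np.array(c["tvec"])
    else:
        H=np.linalg.inv(T@np.array(c["hand_eye"]));rv=cv2.Rodrigues(H[:3,:3])[0];tv=H[:3,3]
    return cv2.projectPoints(P,rv,tv,K(c),np.array(c["dist_coeffs"]))[0][:,0]
def pose(s):
    from scipy.spatial.transform import Rotation as R
    T=np.eye(4);T[:3,:3]=R.from_quat(s["ee_rot"]).as_matrix();T[:3,3]=s["ee_pos"];return T
E
python3 - <<'E'
from h import *
for n,l in {"top":[("tile",350.6,166.8,.026),("guide",308.6,96.8,.026),("cutter",338.1,127.2,0),("rails",338.8,125.5,0),("wheel",357.1,125.4,.04),("carriage",378.7,127,.05),("lever",395.7,114.3,.168),("offcut",372.1,103.3,.026)],
"scene":[("tile",287.5,246.2,.026),("guide",334.4,327.6,.026),("cutter",296.8,298.8,0),("rails",298.4,298.8,0),("wheel",266.4,282.5,.04),("lever",231,250.6,.168),("offcut",251.2,309.6,.026),("fence",364.3,301.8,.026)]}.items():
    for t,x,y,z in l: print(n,t,np.round(at_z(n,(x,y),z),4))
E
```

```text
top tile [ 0.5262 -0.05    0.026 ]
top guide [0.7391 0.0733 0.026 ]
top cutter [ 0.6532 -0.0148  0.    ]
top rails [ 0.6584 -0.0169  0.    ]
top wheel [ 0.6465 -0.0691  0.04  ]
top carriage [ 0.6386 -0.1308  0.05  ]
top lever [ 0.6381 -0.1637  0.168 ]
top offcut [ 0.7186 -0.115   0.026 ]
scene tile [ 0.5263 -0.0465  0.026 ]
scene guide [0.7459 0.0801 0.026 ]
scene cutter [ 0.6626 -0.0136  0.    ]
scene rails [ 0.6625 -0.0097  0.    ]
scene wheel [ 0.6431 -0.0877  0.04  ]
scene lever [ 0.638  -0.1575  0.168 ]
scene offcut [ 0.7092 -0.1177  0.026 ]
scene fence [0.6772 0.1501 0.026 ]
```

```bash
cat >> h.py <<'E'
def delta(tgt,yaw=None,s=None):
    """increments in tool units from the measured pose to tgt, tool down with tool-x at world yaw (deg)"""
    from cell import readout
    from scipy.spatial.transform import Rotation as R
    s=s or readout.read_state();T=pose(s)
    d=T[:3,:3].T@(np.array(tgt)-T[:3,3])
    if yaw is None: r=np.zeros(3)
    else:
        a=np.radians(yaw);G=np.array([[np.cos(a),np.sin(a),0],[np.sin(a),-np.cos(a),0],[0,0,-1.]])
        r=np.degrees(R.from_matrix(T[:3,:3].T@G).as_rotvec())/8
    return np.round(d/.03,3),np.round(r,3)
E
python3 - <<'E'
from h import *
from cell import readout
print(calibration("wrist"))
print(delta([.179,-.52,.35]),delta([.50,-.03,.38],-8))
E
```

```text
{'vertical_fov': 71.37023163440183, 'cx': 322.55146155113243, 'cy': 203.7782121136021, 'dist_coeffs': array([-0.04931183,  0.        ,  0.        ,  0.        ,  0.        ]), 'hand_eye': array([[ 9.99999818e-01,  5.04600691e-04,  3.31835307e-04,
         4.85019412e-04],
       [-5.77399351e-04,  9.59891042e-01,  2.80372705e-01,
        -8.22714484e-02],
       [-1.77049478e-04, -2.80372846e-01,  9.59891158e-01,
        -2.13403601e-01],
       [ 0.00000000e+00,  0.00000000e+00,  0.00000000e+00,
         1.00000000e+00]])}
(array([-2.000e-03,  5.000e-03, -5.984e+00]), array([0., 0., 0.])) (array([-11.96 , -15.432,  -6.984]), array([ 0.   , -0.   , -7.874]))
```

Request:
apply_moves([
  [0,0,-0.42,0,0,-1,20],
  [0,0,-0.42,0,0,-1,20],
  [0,0,-0.42,0,0,-1,20],
  [0,0,-0.42,0,0,-1,20],
  [0,0,-0.42,0,0,-1,20],
  [0,0,-0.42,0,0,-1,20],
  [0,0,-0.42,0,0,-1,20],
  [0,0,-0.42,0,0,-0.87,20],
  [0.55,-1,0,0,0,0,20],
  [0.55,-1,0,0,0,0,20],
  [0.55,-1,0,0,0,0,20],
  [0.55,-1,0,0,0,0,20],
])

```text
time_s: 2.2
ee_pos: [0.2618, -0.4094, 0.2714]
ee_rot: [0.998, -0.07, 0.0, 0.0]
wrist_force: [-0.2, 0.4, -0.3]
gripper_width: 0.212
```

Request:
apply_moves([
  [0.55,-1,0,0,0,0,20],
  [0.55,-1,0,0,0,0,20],
  [0.55,-1,0,0,0,0,20],
  [0.55,-1,0,0,0,0,20],
  [0.55,-1,0,0,0,0,20],
  [0.55,-1,0,0,0,0,20],
  [0.55,-1,0,0,0,0,20],
  [0.55,-1,0,0,0,0,20],
  [0.55,-1,0,0,0,0,20],
  [0.55,-1,0,0,0,0,20],
  [0.55,-1,0,0,0,0,20],
  [0.55,-1,0,0,0,0,20],
])

```text
time_s: 3.4
ee_pos: [0.5083, -0.0803, 0.2714]
ee_rot: [0.998, -0.07, 0.0, 0.0]
wrist_force: [0.1, -0.2, 0.5]
gripper_width: 0.211
```

Run:
```python
from h import *
from cell import readout,camera
s=readout.read_state();print(s["time_s"],s["ee_pos"],s["ee_rot"],s["q"],delta([.57,0,.27],-8))
```

```text
3.4 [ 0.5083236  -0.08032963  0.27140311] [ 9.97550760e-01 -6.99458142e-02  2.09829992e-04  1.41067812e-04] [-2.66790189e-01  1.00667101e-02  1.25291508e+00 -2.04207935e-04
  1.87814413e+00 -1.26846061e-01] (array([ 1.662, -2.938,  0.047]), array([ 0.002, -0.003, -0.003]))
```

Request:
apply_moves([
  [0.55,-0.98,0,0,0,0,20],
  [0.55,-0.98,0,0,0,0,20],
  [0.55,-0.98,0,0,0,0,20],
  [0,0,0,0,0,0,20],
  [0,0,0,0,0,0,20],
])

```text
time_s: 3.9
ee_pos: [0.5689, -0.0009, 0.2708]
ee_rot: [0.998, -0.069, -0.001, 0.0]
wrist_force: [-0.1, -0.2, 0.5]
gripper_width: 0.213
```

Run:
```python
from h import *
from cell import readout,camera,mark_of
import numpy as np
s=readout.read_state();T=pose(s);np.save("T1.npy",T)
p,d=camera("wrist");cv2.imwrite("pics/w1.png",p);np.save("d1.npy",d)
for t,z in (("tile",.026),("guide",.026),("fence",.026),("carriage",.05),("wheel",.04),("lever_grip",.168),("offcut",.026),("cutter",0)):
    print(t,[(round(r["conf"],2),np.round(r["point"],1),np.round(at_z("wrist",r["point"],z,T),4)) for r in mark_of(t,"wrist")][:2])
```

```text
tile [(0.88, array([300.6, 198.6]), array([ 0.5263, -0.0387,  0.026 ])), (0.8, array([122.9,  53.2]), array([0.2914, 0.2283, 0.026 ]))]
guide [(0.85, array([428.3, 109.3]), array([0.7489, 0.0779, 0.026 ])), (0.16, array([373. , 212.8]), array([ 0.6465, -0.0812,  0.026 ]))]
fence [(0.64, array([380.3,  67.6]), array([0.6787, 0.1484, 0.026 ]))]
carriage [(0.6, array([376.3, 252.9]), array([ 0.6425, -0.1459,  0.05  ])), (0.3, array([374.1, 167.3]), array([0.6514, 0.0019, 0.05  ]))]
wheel [(0.69, array([374.8, 214.4]), array([ 0.6473, -0.0795,  0.04  ]))]
lever_grip []
offcut [(0.74, array([410.2, 226.9]), array([ 0.7097, -0.1165,  0.026 ]))]
cutter [(0.98, array([374.7, 166.4]), array([ 0.6607, -0.0057,  0.    ])), (0.73, array([286. , 352.6]), array([ 0.435 , -0.3857,  0.    ]))]
```

View pics/w1.png

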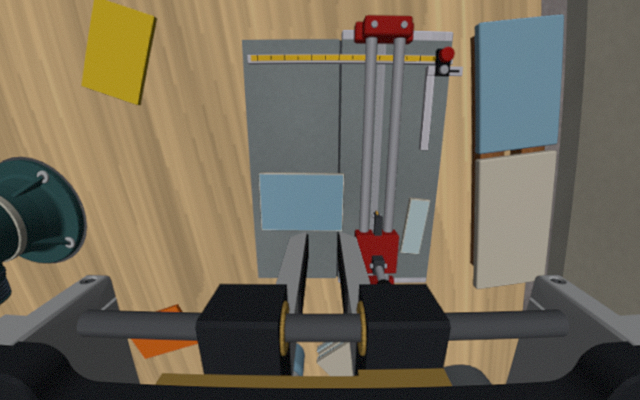

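Run:
```python
import cv2
p=cv2.imread("pics/w1.png")
cv2.imwrite("pics/w1a.png",cv2.resize(p[10:160,235:475],None,fx=3.3,fy=3.3,interpolation=cv2.INTER_CUBIC))
cv2.imwrite("pics/w1b.png",cv2.resize(p[140:300,235:475],None,fx=3.3,fy=3.3,interpolation=cv2.INTER_CUBIC))
```

```text
(no output)
```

View pics/w1a.png

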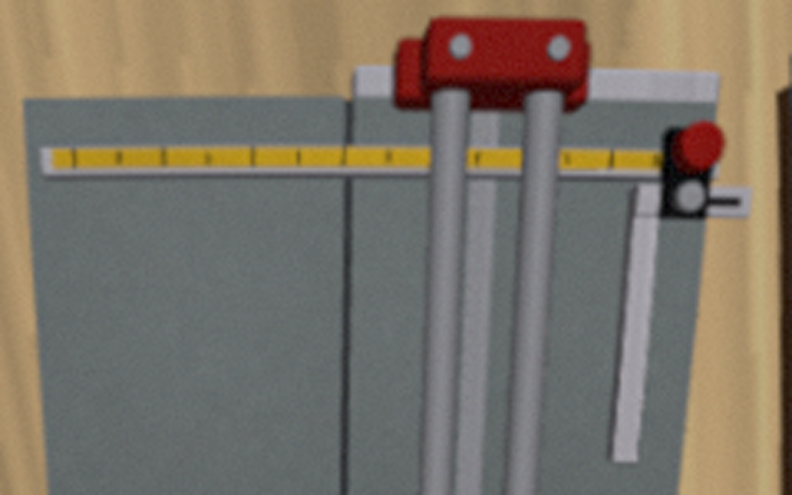

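View pics/w1b.png

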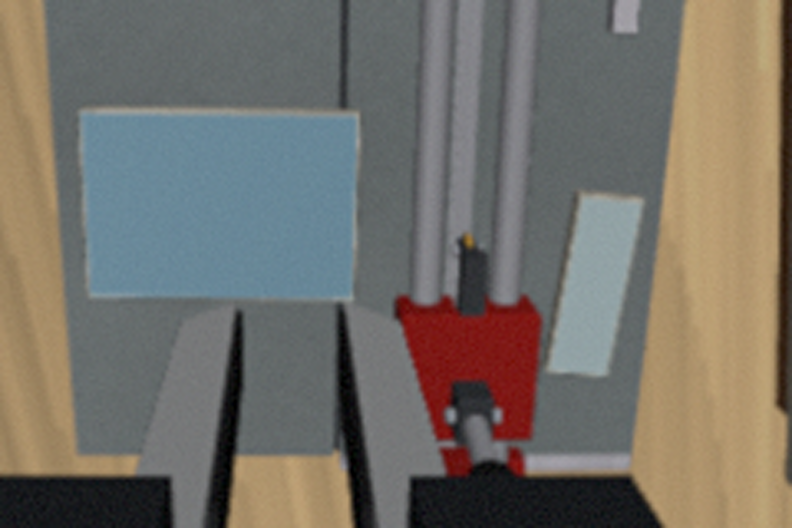

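```bash
cat >> h.py <<'E'
def W(z,X,Y,T):
    off={"a":(235,10),"b":(235,140)}[X[0]]
    return at_z("wrist",((X[1]+.5)/3.3-.5+off[0],(X[2]+.5)/3.3-.5+off[1]),z,T)
E
python3 - <<'E'
from h import *
from scipy.optimize import least_squares
T=np.load("T1.npy")
w=lambda z,c,x,y:W(z,(c,x,y),0,T)[:2]
P=[((-.21,.2),w(.026,"a",25,99)),((-.21,-.2),w(.026,"b",77,455)),((-.2,.165),w(.037,"a",42,176)),((.106,-.2),w(.026,"b",631,455)),((0,-.2),w(.026,"b",467,455))]
for c,v in P[:4]: print(c,v)
def rot(a): return np.array([[np.cos(a),-np.sin(a)],[np.sin(a),np.cos(a)]])
f=lambda p:np.concatenate([p[:2]+rot(p[2])@np.array(c)-v for c,v in P[:4]])
r=least_squares(f,[.66,-.01,-.13]);print("cutter",r.x,np.degrees(r.x[2]));print(np.round(r.fun*1000,1))
R=rot(r.x[2]);C=lambda v:np.round(R.T@(v-r.x[:2])*1000,1)
print("fence",C(w(.037,"a",200,178)),C(w(.037,"a",630,181)))
for q in [(80,110),(359,112),(351,299),(88,297)]:print("tile",C(w(.036,"b",*q)))
print("bar",C(w(.037,"a",637,187)),C(w(.037,"a",613,460)))
print("rails outer L",C(w(.05,"a",431,200)),C(w(.05,"b",415,290)),"R",C(w(.05,"a",560,200)),C(w(.05,"b",523,290)))
print("wheel",C(w(.04,"b",466,238)))
print("carr",[C(w(.073,"b",*q)) for q in [(398,318),(540,318),(533,438),(437,438)]])
for t,p,z in(("lever top cam",(395.7,114.3),.168),):print(t,C(at_z("top",p,z)[:2]))
print(C(at_z("scene",(231,250.6),.168)[:2]))
E
```

```text
(-0.21, 0.2) [0.47876267 0.21596283]
(-0.21, -0.2) [ 0.42261163 -0.17878533]
(-0.2, 0.165) [0.48242135 0.18047446]
(0.106, -0.2) [ 0.7346041  -0.22287476]
cutter [ 0.65806441 -0.01056277 -0.13992346] -8.017023688772834
[-0.8  0.8 -0.4 -0.5  0.6  0.2  0.5 -0.5]
fence [-129.7  163.3] [ 63.5 163.6]
tile [-192.9   -0.3]
tile [-55.2  -1.2]
tile [ -57.1 -100. ]
tile [-194.9  -99.2]
bar [ 67.  161.2] [66.8 39.1]
rails outer L [-27.9 152.2] [-25.8 -89.5] R [ 28.8 152.9] [ 29.  -89.5]
wheel [  0.5 -65.1]
carr [array([-36.8, -95.1]), array([ 32.2, -95.1]), array([  34.1, -160.8]), array([ -14.7, -160.6])]
lever top cam [   1.6 -154.5]
[   0.6 -148.3]
```

```bash
cat >> h.py <<'E'
CO=np.array([.65806,-.01056]);CA=np.radians(-8.017)
CR=np.array([[np.cos(CA),-np.sin(CA)],[np.sin(CA),np.cos(CA)]])
def cw(x,y,z): return np.r_[CO+CR@np.array([x,y])/1000,z/1000]
def incut(p): return np.r_[CR.T@(np.array(p)[:2]-CO)*1000,p[2]*1000]
def st(tgt=None,yaw=-8.017):
    from cell import readout
    s=readout.read_state();f=s["wrist_force"]
    print("t",round(s["time_s"],2),"cut mm",np.round(incut(s["ee_pos"]),1),"F cut",np.round(np.r_[CR.T@f[:2],f[2]],2),"w",round(s["gripper_width"]*94,1),"yawerr,rot",delta([0,0,0],yaw,s)[1])
    if tgt is not None: print("delta",*delta(cw(*tgt),yaw,s))
E
python3 -c "
from h import *
st((-130,-120,29))"
```

```text
t 4.35 cut mm [-89.7  -3.7 271.5] F cut [-0.11 -0.63 -0.06] w 20.2 yawerr,rot [ 0.001 -0.003 -0.008]
delta [-1.343  3.878  8.084] [ 0.001 -0.003 -0.008]
```

Request:
apply_moves([
  [-0.34,0.97,0.4,0,0,0,80],
  [-0.34,0.97,0.4,0,0,0,80],
  [-0.34,0.97,0.4,0,0,0,80],
  [-0.33,0.97,0.4,0,0,0,80],
  [0,0,1,0,0,0,80],
  [0,0,1,0,0,0,80],
  [0,0,1,0,0,0,80],
  [0,0,1,0,0,0,80],
  [0,0,1,0,0,0,80],
  [0,0,0.7,0,0,0,80],
  [0,0,0,0,0,0,80],
  [0,0,0,0,0,0,80],
])

```text
time_s: 5.55
ee_pos: [0.5126, -0.1109, 0.0527]
ee_rot: [0.998, -0.07, 0.0, 0.0]
wrist_force: [-0.3, -1.0, -0.2]
gripper_width: 0.848
```

Run:
```python
from h import *
from cell import readout,camera
st((-130,-120,29))
T=pose(readout.read_state());p,d=camera("wrist");cv2.imwrite("pics/w2.png",cv2.resize(p[100:400,160:480],None,fx=2.4,fy=2))
st()
```

```text
t 5.55 cut mm [-130.  -119.7   52.7] F cut [-0.12 -0.99 -0.16] w 79.7 yawerr,rot [ 0.    -0.001 -0.003]
delta [0.    0.011 0.79 ] [ 0.    -0.001 -0.003]
t 5.6 cut mm [-129.1 -119.8   53.8] F cut [ 0.77  0.55 -0.02] w 80.2 yawerr,rot [ 0.003 -0.016 -0.003]
```

View pics/w2.png

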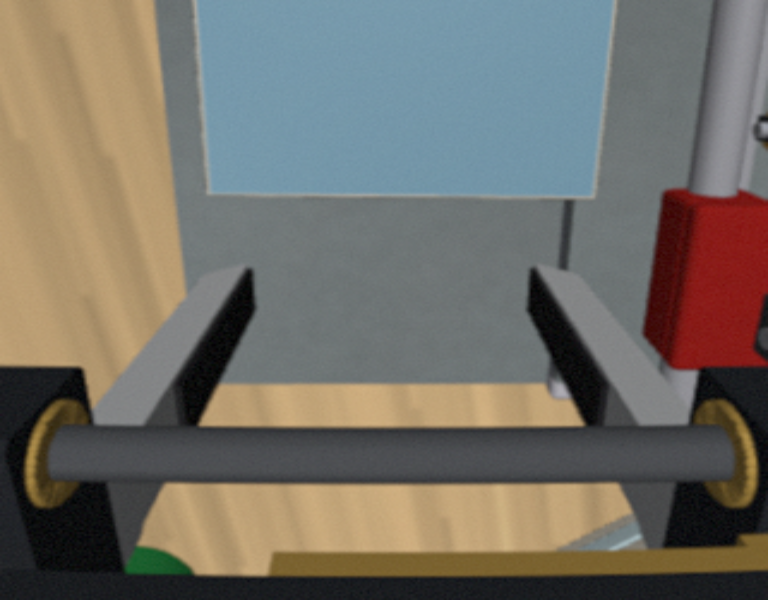

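Request:
apply_moves([
  [0,0,0.3,0,0,0,80],
  [0,0,0.25,0,0,0,80],
  [0,0,0.15,0,0,0,80],
  [0,0,0.08,0,0,0,80],
  [0,0,0,0,0,0,80],
])

```text
time_s: 6.1
ee_pos: [0.5122, -0.1107, 0.0283]
ee_rot: [0.998, -0.07, -0.0, -0.0]
wrist_force: [0.1, -0.4, -0.2]
gripper_width: 0.852
```

```bash
python3 -c "
from h import *
st((-130,57,29))"
```

```text
t 6.1 cut mm [-130.5 -119.5   28.3] F cut [ 0.17 -0.42 -0.16] w 80.1 yawerr,rot [-0.001  0.007 -0.001]
delta [ 0.014 -5.882 -0.022] [-0.001  0.007 -0.001]
```

Request:
apply_moves([
  [0,-0.15,0,0,0,0,80],
  [0,-0.15,0,0,0,0,80],
  [0,-0.15,0,0,0,0,80],
  [0,-0.2,0,0,0,0,80],
  [0,-0.25,0,0,0,0,80],
  [0,-0.25,0,0,0,0,80],
  [0,-0.25,0,0,0,0,80],
  [0,-0.25,0,0,0,0,80],
  [0,-0.25,0,0,0,0,80],
  [0,-0.2,0,0,0,0,80],
  [0,-0.1,0,0,0,0,80],
  [0,0,0,0,0,0,80],
])

```text
time_s: 7.3
ee_pos: [0.5219, -0.045, 0.0289]
ee_rot: [0.998, -0.07, 0.0, 0.0]
wrist_force: [-0.6, 0.3, -0.0]
gripper_width: 0.858
```

Run:
```python
from h import *
from cell import readout,camera
st((-130,57,29))
T=pose(readout.read_state());p,d=camera("wrist");cv2.imwrite("pics/w3.png",cv2.resize(p[0:400,140:500],None,fx=2,fy=1.5))
st()
```

```text
t 7.3 cut mm [-130.1  -53.1   28.9] F cut [-0.67  0.22 -0.04] w 80.7 yawerr,rot [ 0.001 -0.     0.003]
delta [ 3.000e-03 -3.672e+00 -5.000e-03] [ 0.001 -0.     0.003]
t 7.35 cut mm [-130.1  -53.5   28.8] F cut [-0.27  0.7  -0.65] w 79.8 yawerr,rot [0.002 0.    0.001]
```

View pics/w3.png

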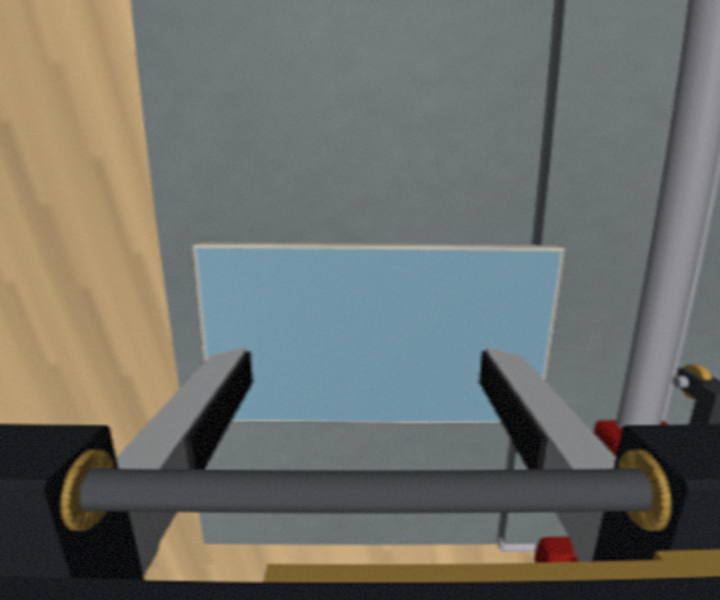

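Run:
```python
from h import *
from cell import readout
T=pose(readout.read_state())
print(proj("wrist",[T[:3,3],T[:3,3]+.04*T[:3,0],T[:3,3]-.04*T[:3,0]],T))
for q in [(195,245),(563,248),(490,422),(240,420)]:
    px=(q[0]/2+140,q[1]/1.5)
    print(px,[np.round(incut(at_z("wrist",px,z,T)),1) for z in(.026,.036)])
p=cv2.imread("pics/w3.png")
```

```text
[[321.90222037 226.4271899 ]
 [370.70795287 226.40439808]
 [273.08496104 226.38107706]]
(237.5, 163.33333333333334) [array([-195.9,   -2.2,   26. ]), array([-192.9,   -0.7,   36. ])]
(421.5, 165.33333333333334) [array([-52.1,  -3.6,  26. ]), array([-55.6,  -2.1,  36. ])]
(385.0, 281.3333333333333) [array([ -74.1, -106.7,   26. ]), array([ -76.7, -100.5,   36. ])]
(260.0, 280.0) [array([-184.9, -105.4,   26. ]), array([-182.3,  -99.2,   36. ])]
```

Run:
```python
from h import *
from cell import readout,camera
T=pose(readout.read_state())
p,d=camera("wrist")
H=np.array(calibration("wrist")["hand_eye"])
def wp(c,r):
    o,dr=ray("wrist",(c,r),T); return o+dr*d[int(r),int(c)]
for z in(0,-.01,-.02):
  L=np.array([[sx*a,sy*.008,z] for sx in(-1,1) for a in (.04,.052) for sy in(-1,1)])
  print(z,np.round(proj("wrist",(T[:3,:3]@L.T).T+T[:3,3],T)).tolist())
for c,r in [(320,200),(320,250),(320,270),(320,300),(258,238),(262,240),(255,245),(250,240),(252,248),(386,240),(390,240),(240,200),(230,215)]:
    print((c,r),round(float(d[r,c]),4),np.round(incut(wp(c,r)),1))
cv2.imwrite("pics/w4.png",cv2.resize(p[190:330,220:420],None,fx=4,fy=4))
```

```text
0 [[273.0, 217.0], [274.0, 235.0], [258.0, 217.0], [259.0, 235.0], [371.0, 217.0], [370.0, 235.0], [386.0, 217.0], [385.0, 235.0]]
-0.01 [[270.0, 221.0], [271.0, 240.0], [255.0, 221.0], [256.0, 240.0], [373.0, 221.0], [372.0, 240.0], [389.0, 221.0], [387.0, 240.0]]
-0.02 [[268.0, 226.0], [269.0, 246.0], [252.0, 226.0], [253.0, 246.0], [376.0, 226.0], [375.0, 246.0], [392.0, 226.0], [390.0, 246.0]]
(320, 200) 0.2146 [-131.5  -29.2   35.5]
(320, 250) 0.2269 [-131.6  -71.6   35.1]
(320, 270) 0.2314 [-131.6  -89.7   35.7]
(320, 300) 0.253 [-131.8 -127.2   24.2]
(258, 238) 0.1813 [-171.7  -44.1   74.5]
(262, 240) 0.1843 [-169.8  -46.6   72.1]
(255, 245) 0.1707 [-171.2  -44.    85.5]
(250, 240) 0.1799 [-176.6  -44.8   76.2]
(252, 248) 0.1677 [-172.3  -44.5   88.8]
(386, 240) 0.1821 [-87.9 -45.6  74.2]
(390, 240) 0.1797 [-85.9 -44.7  76.4]
(240, 200) 0.216 [-193.9  -29.6   34.1]
(230, 215) 0.229 [-206.1  -45.    25. ]
```

View pics/w4.png

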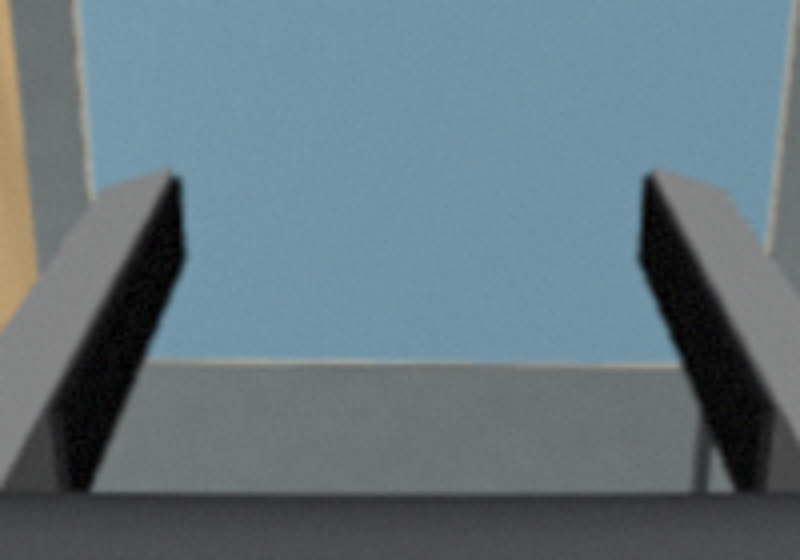

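Run:
```python
from h import *
from cell import readout,camera
T=pose(readout.read_state())
p,d=camera("wrist")
for c in(258,262,264,265):
    print(c,[(r,int(p[r,c].mean()),round(float(d[r,c]),3)) for r in range(226,264,2)])
# tip local coordinates
H=np.array(calibration("wrist")["hand_eye"]);Ti=np.linalg.inv(T)
for c,r in [(262,234),(258,236),(263,236),(381,235),(384,236),(378,250),(267,250)]:
    o,dr=ray("wrist",(c,r),T);P=o+dr*d[r,c];print((c,r),np.round((Ti@np.r_[P,1])[:3]*1000,1))
```

```text
258 [(226, 146, 0.22), (228, 144, 0.221), (230, 146, 0.222), (232, 144, 0.222), (234, 130, 0.188), (236, 133, 0.185), (238, 131, 0.181), (240, 105, 0.178), (242, 72, 0.178), (244, 37, 0.176), (246, 17, 0.173), (248, 17, 0.173), (250, 0, 0.173), (252, 3, 0.173), (254, 12, 0.174), (256, 24, 0.173), (258, 13, 0.173), (260, 8, 0.172), (262, 16, 0.172)]
262 [(226, 143, 0.22), (228, 145, 0.222), (230, 147, 0.222), (232, 128, 0.192), (234, 82, 0.19), (236, 43, 0.189), (238, 23, 0.186), (240, 12, 0.185), (242, 9, 0.184), (244, 6, 0.185), (246, 14, 0.183), (248, 8, 0.184), (250, 13, 0.184), (252, 7, 0.184), (254, 7, 0.185), (256, 12, 0.186), (258, 7, 0.184), (260, 4, 0.183), (262, 41, 0.184)]
264 [(226, 145, 0.22), (228, 146, 0.221), (230, 146, 0.223), (232, 146, 0.223), (234, 79, 0.193), (236, 28, 0.191), (238, 26, 0.191), (240, 29, 0.191), (242, 11, 0.191), (244, 6, 0.19), (246, 5, 0.189), (248, 6, 0.19), (250, 4, 0.19), (252, 8, 0.191), (254, 8, 0.191), (256, 13, 0.189), (258, 42, 0.19), (260, 96, 0.229), (262, 138, 0.23)]
265 [(226, 145, 0.221), (228, 145, 0.221), (230, 143, 0.222), (232, 146, 0.223), (234, 115, 0.223), (236, 88, 0.223), (238, 86, 0.194), (240, 79, 0.193), (242, 70, 0.193), (244, 59, 0.194), (246, 61, 0.194), (248, 48, 0.193), (250, 41, 0.195), (252, 32, 0.194), (254, 34, 0.194), (256, 59, 0.193), (258, 100, 0.229), (260, 134, 0.23), (262, 147, 0.229)]
(262, 234) [-41.   -8.4 -36.5]
(258, 236) [-42.4  -9.3 -42.2]
(263, 236) [-40.1  -7.5 -37.9]
(381, 235) [ 40.7  -7.5 -36.1]
(384, 236) [ 42.   -8.3 -39.7]
(378, 250) [45.6 17.7 -7.4]
(267, 250) [-44.6  17.6  -7.5]
```

Request:
apply_moves([
  [0,0.6,0,0,0,0,80],
  [0,0.8,0,0,0,0,80],
  [0,0.8,0,0,0,0,80],
  [0,0,0.5,0,0,0,80],
  [0,0,0.2,0,0,0,80],
  [0,0,0.1,0,0,0,80],
  [0,0,0,0,0,0,80],
])

```text
time_s: 8.15
ee_pos: [0.5122, -0.1104, 0.0044]
ee_rot: [0.998, -0.07, -0.001, -0.0]
wrist_force: [-0.8, -0.4, -1.0]
gripper_width: 0.852
```

Run:
```python
from h import *
from cell import readout,camera
st((-130,-120,-6))
T=pose(readout.read_state());p,d=camera("wrist");cv2.imwrite("pics/w5.png",cv2.resize(p[150:330,190:450],None,fx=3,fy=3))
Ti=np.linalg.inv(T)
for c,r in [(262,234),(263,236),(381,235),(264,240),(379,240)]:
    o,dr=ray("wrist",(c,r),T);P=o+dr*d[r,c];print((c,r),np.round((Ti@np.r_[P,1])[:3]*1000,1),np.round(incut(P)))
```

```text
t 8.15 cut mm [-130.5 -119.2    4.4] F cut [-0.72 -0.54 -0.99] w 80.1 yawerr,rot [-0.001  0.008  0.002]
delta [0.018 0.026 0.346] [-0.001  0.008  0.002]
(262, 234) [-41.2  -8.1 -35.7] [-172. -111.   40.]
(263, 236) [-40.1  -7.6 -38. ] [-171. -112.   42.]
(381, 235) [ 40.7  -7.6 -36.3] [ -90. -112.   41.]
(264, 240) [-39.7  -4.4 -37.6] [-170. -115.   42.]
(379, 240) [ 43.2   3.4 -19.8] [ -87. -123.   24.]
```

View pics/w5.png

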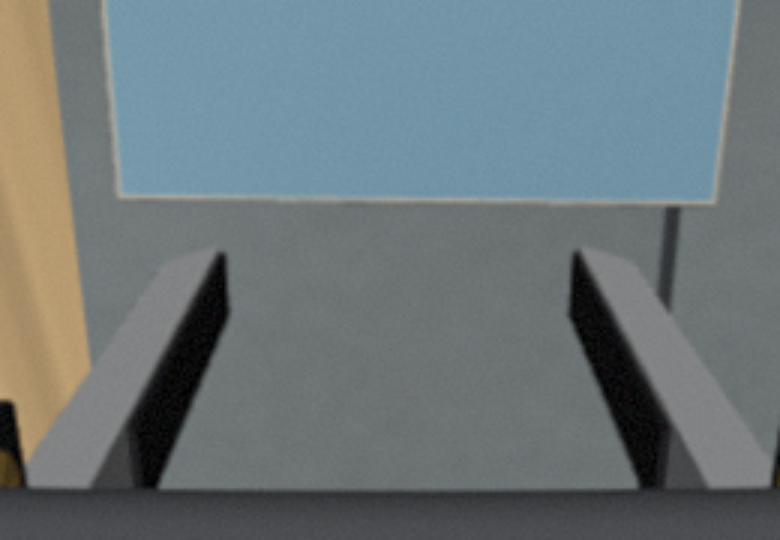

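Request:
apply_moves([
  [0,0,0.15,0,0,0,80],
  [0,0,0.1,0,0,0,80],
  [0,0,0.06,0,0,0,80],
  [0,0,0,0,0,0,80],
])

```text
time_s: 8.6
ee_pos: [0.5123, -0.1106, -0.0048]
ee_rot: [0.998, -0.07, -0.0, -0.0]
wrist_force: [-0.6, -0.4, -0.0]
gripper_width: 0.85
```

```bash
python3 -c "
from h import *
st()"
```

```text
t 8.6 cut mm [-130.4 -119.4   -4.8] F cut [-0.49 -0.46 -0.04] w 79.9 yawerr,rot [-0.     0.005 -0.   ]
```

Tips are now about 30 mm up. Push gently and look.

Request:
apply_moves([
  [0,-0.15,0,0,0,0,80],
  [0,-0.15,0,0,0,0,80],
  [0,-0.15,0,0,0,0,80],
  [0,-0.2,0,0,0,0,80],
  [0,-0.2,0,0,0,0,80],
  [0,-0.1,0,0,0,0,80],
])

```text
time_s: 9.2
ee_pos: [0.5167, -0.082, -0.0043]
ee_rot: [0.998, -0.07, 0.0, 0.0]
wrist_force: [0.1, -1.3, 0.6]
gripper_width: 0.855
```

Run:
```python
from h import *
from cell import readout,camera
st((-130,57,-5))
T=pose(readout.read_state());p,d=camera("wrist");cv2.imwrite("pics/w6.png",cv2.resize(p[100:330,160:480],None,fx=2.4,fy=2.4))
st()
```

```text
t 9.2 cut mm [-130.   -90.4   -4.3] F cut [ 0.26 -1.32  0.61] w 80.4 yawerr,rot [ 0.001 -0.002  0.003]
delta [ 1.000e-03 -4.914e+00  2.300e-02] [ 0.001 -0.002  0.003]
t 9.25 cut mm [-130.   -90.    -4.3] F cut [ 0.72 -0.13 -0.29] w 79.9 yawerr,rot [-0.003 -0.002  0.005]
```

View pics/w6.png

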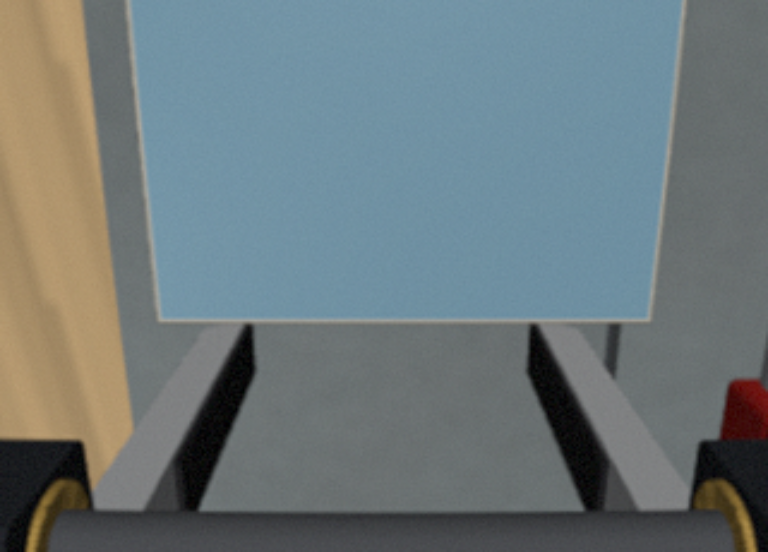

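Request:
apply_moves([
  [0,-0.15,0,0,0,0,80],
  [0,-0.25,0,0,0,0,80],
  [0,-0.35,0,0,0,0,80],
  [0,-0.4,0,0,0,0,80],
  [0,-0.45,0,0,0,0,80],
  [0,-0.45,0,0,0,0,80],
  [0,-0.45,0,0,0,0,80],
  [0,-0.45,0,0,0,0,80],
  [0,-0.4,0,0,0,0,80],
  [0,-0.3,0,0,0,0,80],
  [0,-0.25,0,0,0,0,80],
  [0,-0.2,0,0,0,0,80],
])

```text
time_s: 10.45
ee_pos: [0.5338, 0.0398, -0.0045]
ee_rot: [0.998, -0.07, -0.0, 0.0]
wrist_force: [-0.1, -1.2, 0.4]
gripper_width: 0.851
```

Run:
```python
from h import *
from cell import readout,camera
st((-130,57,-5))
T=pose(readout.read_state());p,d=camera("wrist");cv2.imwrite("pics/w7.png",cv2.resize(p[50:330,160:480],None,fx=2.1,fy=2.1))
st()
```

```text
t 10.45 cut mm [-130.1   32.5   -4.5] F cut [ 0.09 -1.19  0.37] w 80.0 yawerr,rot [ 0.001  0.001 -0.   ]
delta [ 0.003 -0.815  0.016] [ 0.001  0.001 -0.   ]
t 10.5 cut mm [-130.1   33.4   -4.5] F cut [0.16 1.19 0.07] w 79.7 yawerr,rot [-0.006  0.001  0.002]
```

View pics/w7.png

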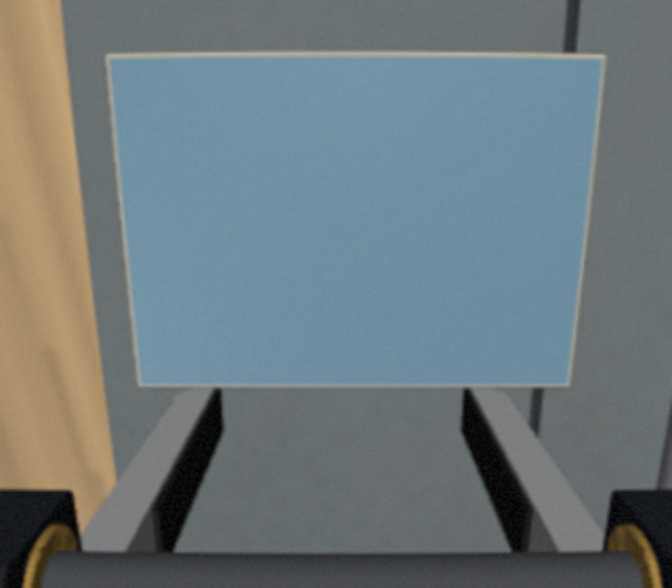

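Request:
apply_moves([
  [0,-0.2,0,0,0,0,80],
  [0,-0.2,0,0,0,0,80],
  [0,-0.1,0,0,0,0,80],
  [0,-0.06,0,0,0,0,80],
  [0,0,0,0,0,0,80],
])

```text
time_s: 11.0
ee_pos: [0.5361, 0.0562, -0.0045]
ee_rot: [0.998, -0.07, -0.0, -0.0]
wrist_force: [-0.7, 0.1, 0.6]
gripper_width: 0.849
```

Run:
```python
from h import *
st((-130,57,-5))
```

```text
t 11.0 cut mm [-130.1   49.1   -4.5] F cut [-0.69 -0.    0.63] w 79.8 yawerr,rot [-0.003  0.    -0.   ]
delta [ 0.002 -0.262  0.017] [-0.003  0.    -0.   ]
```

Request:
apply_moves([
  [0,-0.04,0,0,0,0,80],
  [0,-0.04,0,0,0,0,80],
  [0,-0.03,0,0,0,0,80],
  [0,-0.02,0,0,0,0,80],
])

```text
time_s: 11.4
ee_pos: [0.5366, 0.0597, -0.0045]
ee_rot: [0.998, -0.07, -0.0, 0.0]
wrist_force: [-0.4, -1.4, 0.1]
gripper_width: 0.852
```

Request:
apply_moves([
  [0,-0.02,0,0,0,0,80],
  [0,-0.02,0,0,0,0,80],
  [0,-0.02,0,0,0,0,80],
])

```text
time_s: 11.7
ee_pos: [0.5369, 0.0615, -0.0045]
ee_rot: [0.998, -0.07, -0.0, 0.0]
wrist_force: [-0.1, -1.5, -0.5]
gripper_width: 0.852
```

Request:
apply_moves([
  [0,-0.02,0,0,0,0,80],
  [0,-0.02,0,0,0,0,80],
])

```text
time_s: 11.9
ee_pos: [0.537, 0.0627, -0.0045]
ee_rot: [0.998, -0.07, -0.0, 0.0]
wrist_force: [-0.5, -1.6, -1.3]
gripper_width: 0.851
```

Request:
apply_moves([
  [0,-0.02,0,0,0,0,80],
  [0,-0.02,0,0,0,0,80],
])

```text
time_s: 12.1
ee_pos: [0.5372, 0.0629, -0.0045]
ee_rot: [0.998, -0.07, -0.0, 0.001]
wrist_force: [-0.5, -4.5, -0.5]
gripper_width: 0.852
```

Request:
apply_moves([
  [0,-0.02,0,0,0,0,80],
  [0,0,0,0,0,0,80],
])

```text
time_s: 12.3
ee_pos: [0.5372, 0.063, -0.0044]
ee_rot: [0.998, -0.07, -0.0, 0.001]
wrist_force: [-0.7, -5.4, 0.3]
gripper_width: 0.855
```

Request:
apply_moves([
  [0,0.3,0,0,0,0,60],
  [0,0.3,-0.6,0,0,0,50],
  [0,0,-0.9,0,0,0,50],
  [-1,-0.9,-0.5,0,0,0,50],
  [-1,-0.9,0,0,0,0,50],
  [-0.9,-0.9,0,0,0,0,50],
  [0,0,0,0,0,1,50],
  [0,0,0,0,0,1,50],
  [0,0,0,0,0,1,50],
  [0,0,0,0,0,1,50],
  [0,0,0,0,0,1,50],
  [0,0,0,0,0,1,50],
])

```text
time_s: 13.5
ee_pos: [0.46, 0.1397, 0.0558]
ee_rot: [0.881, -0.472, -0.0, -0.001]
wrist_force: [1.2, -0.1, -0.1]
gripper_width: 0.529
```

Request:
apply_moves([
  [0,0,0,0,0,1,50],
  [0,0,0,0,0,1,50],
  [0,0,0,0,0,1,50],
  [0,0,0,0,0,1,50],
  [0,0,0,0,0,1,50],
  [0,0,0,0,0,0.25,50],
  [0,0,0,0,0,0,50],
])

```text
time_s: 14.2
ee_pos: [0.46, 0.1395, 0.0557]
ee_rot: [-0.656, 0.755, 0.001, 0.001]
wrist_force: [-0.5, 0.3, -0.1]
gripper_width: 0.527
```

Run:
```python
from h import *
from cell import readout,camera
st((-218,115,-5),-98.017)
T=pose(readout.read_state());p,d=camera("wrist");cv2.imwrite("pics/w8.png",p)
```

```text
t 14.2 cut mm [-217.1  121.    55.7] F cut [-0.53  0.26 -0.12] w 49.6 yawerr,rot [-0.001  0.012 -0.001]
delta [0.203 0.031 2.024] [-0.001  0.012 -0.001]
```

View pics/w8.png

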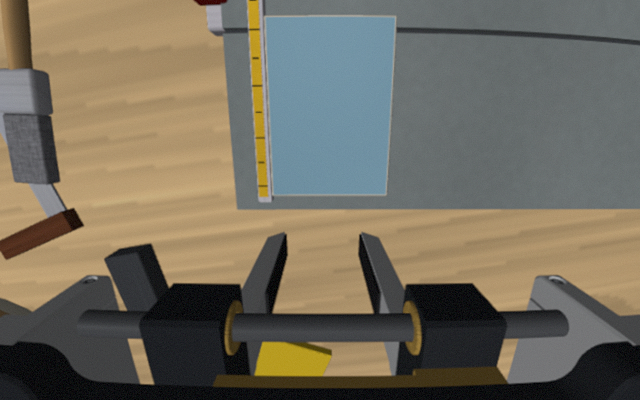

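Request:
apply_moves([
  [0.2,0,0.6,0,0,0,50],
  [0,0,0.6,0,0,0,50],
  [0,0,0.5,0,0,0,50],
  [0,0,0.25,0,0,0,50],
  [0,0,0.07,0,0,0,50],
  [0,-0.15,0,0,0,0,50],
  [0,-0.15,0,0,0,0,50],
  [0,-0.15,0,0,0,0,50],
  [0,-0.2,0,0,0,0,50],
  [0,-0.2,0,0,0,0,50],
  [0,-0.1,0,0,0,0,50],
])

```text
time_s: 15.35
ee_pos: [0.4882, 0.129, -0.0049]
ee_rot: [-0.656, 0.755, -0.0, 0.0]
wrist_force: [-0.5, 0.2, 0.5]
gripper_width: 0.529
```

Run:
```python
from h import *
from cell import readout,camera
st((-81,115,-5),-98.017)
T=pose(readout.read_state());p,d=camera("wrist");cv2.imwrite("pics/w9.png",p)
```

```text
t 15.35 cut mm [-187.7  114.5   -4.9] F cut [-0.53  0.08  0.52] w 49.8 yawerr,rot [-0.003  0.    -0.003]
delta [-0.019 -3.556  0.006] [-0.003  0.    -0.003]
```

View pics/w9.png

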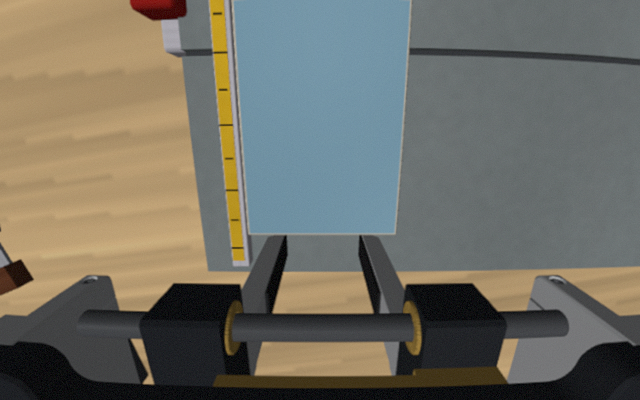

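Request:
apply_moves([
  [0,-0.15,0,0,0,0,50],
  [0,-0.25,0,0,0,0,50],
  [0,-0.3,0,0,0,0,50],
  [0,-0.3,0,0,0,0,50],
  [0,-0.35,0,0,0,0,50],
  [0,-0.35,0,0,0,0,50],
  [0,-0.35,0,0,0,0,50],
  [0,-0.3,0,0,0,0,50],
  [0,-0.25,0,0,0,0,50],
  [0,-0.2,0,0,0,0,50],
  [0,-0.15,0,0,0,0,50],
  [0,0,0,0,0,0,50],
])

```text
time_s: 16.6
ee_pos: [0.5759, 0.1166, -0.0049]
ee_rot: [-0.656, 0.755, -0.0, 0.0]
wrist_force: [-0.2, 0.5, -0.4]
gripper_width: 0.53
```

Run:
```python
from h import *
from cell import readout,camera
st((-81,115,-5),-98.017)
T=pose(readout.read_state());p,d=camera("wrist");cv2.imwrite("pics/w10.png",p)
```

```text
t 16.6 cut mm [-99.1 114.4  -4.9] F cut [-0.28  0.43 -0.44] w 49.8 yawerr,rot [-0.008  0.    -0.003]
delta [-0.019 -0.603  0.005] [-0.008  0.    -0.003]
```

View pics/w10.png

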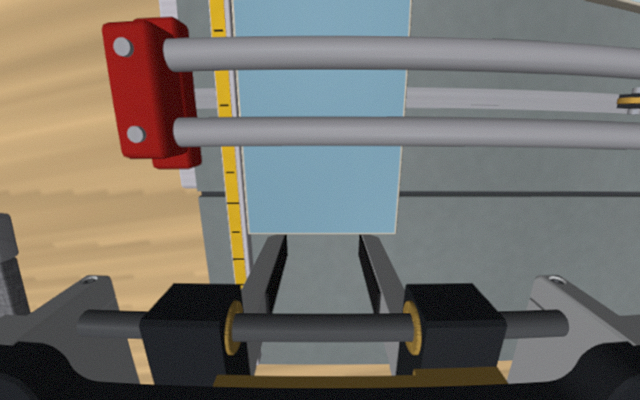

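Going well; 18 mm to go, slowing down.

Request:
apply_moves([
  [0,-0.1,0,0,0,0,50],
  [0,-0.1,0,0,0,0,50],
  [0,-0.1,0,0,0,0,50],
  [0,-0.06,0,0,0,0,50],
  [0,-0.04,0,0,0,0,50],
  [0,-0.02,0,0,0,0,50],
])

```text
time_s: 17.25
ee_pos: [0.5875, 0.1149, -0.0051]
ee_rot: [-0.656, 0.755, -0.0, -0.0]
wrist_force: [-1.6, 0.1, -0.3]
gripper_width: 0.529
```

Request:
apply_moves([
  [0,-0.03,0,0,0,0,50],
  [0,-0.03,0,0,0,0,50],
  [0,-0.02,0,0,0,0,50],
])

```text
time_s: 17.55
ee_pos: [0.5899, 0.1146, -0.0051]
ee_rot: [-0.656, 0.755, -0.0, -0.0]
wrist_force: [-1.6, 0.9, -0.2]
gripper_width: 0.53
```

Request:
apply_moves([
  [0,-0.02,0,0,0,0,50],
  [0,-0.02,0,0,0,0,50],
])

```text
time_s: 17.75
ee_pos: [0.591, 0.1145, -0.0051]
ee_rot: [-0.656, 0.755, -0.0, -0.0]
wrist_force: [-1.5, 0.9, 0.4]
gripper_width: 0.534
```

Run:
```python
from h import *
st((-81,115,-5),-98.017)
```

```text
t 17.75 cut mm [-83.8 114.4  -5.1] F cut [-1.66  0.66  0.43] w 50.2 yawerr,rot [ 0.    -0.001 -0.001]
delta [-0.019 -0.093 -0.002] [ 0.    -0.001 -0.001]
```

Request:
apply_moves([
  [0,-0.02,0,0,0,0,50],
  [0,-0.02,0,0,0,0,50],
])

```text
time_s: 17.95
ee_pos: [0.5914, 0.1144, -0.0051]
ee_rot: [-0.656, 0.755, 0.001, -0.001]
wrist_force: [-4.2, 0.9, 1.9]
gripper_width: 0.531
```

Request:
apply_moves([
  [0,-0.02,0,0,0,0,50],
  [0,-0.02,0,0,0,0,50],
])

```text
time_s: 18.15
ee_pos: [0.5914, 0.1144, -0.0053]
ee_rot: [-0.656, 0.755, 0.002, -0.002]
wrist_force: [-7.0, 0.6, 3.3]
gripper_width: 0.535
```

Request:
apply_moves([
  [0,-0.02,0,0,0,0,50],
  [0,0,0,0,0,0,50],
  [0,0,0,0,0,0,50],
])

```text
time_s: 18.45
ee_pos: [0.5913, 0.1144, -0.0054]
ee_rot: [-0.656, 0.755, 0.002, -0.002]
wrist_force: [-7.9, 0.3, 3.2]
gripper_width: 0.53
```

Run:
```python
from h import *
from cell import readout,camera
T=pose(readout.read_state())
p,d=camera("wrist");cv2.imwrite("pics/w11.png",p)
st((-81,115,-5),-98.017)
```

```text
t 18.5 cut mm [-83.5 114.4  -5.4] F cut [-7.17 -0.36  3.62] w 50.0 yawerr,rot [ 0.04  -0.004  0.   ]
delta [-0.019 -0.083 -0.014] [ 0.04  -0.004  0.   ]
```

View pics/w11.png

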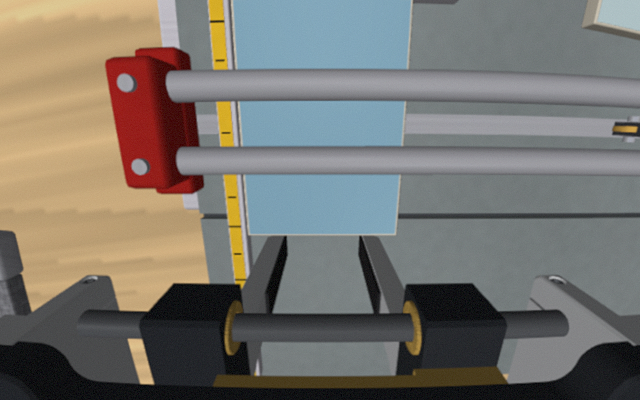

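Request:
apply_moves([
  [0,-0.005,0,0,0,0,50],
  [0,0,0,0,0,0,50],
  [0,0,0,0,0,0,50],
  [0,0,0,0,0,0,50],
  [0,0,0,0,0,0,50],
  [0,0,0,0,0,0,50],
  [0,0,0,0,0,0,50],
  [0,0,0,0,0,0,50],
  [0,0,0,0,0,0,50],
  [0,0,0,0,0,0,50],
  [0,0,0,0,0,0,50],
])

```text
time_s: 19.6
ee_pos: [0.5913, 0.1144, -0.0054]
ee_rot: [-0.656, 0.755, 0.002, -0.002]
wrist_force: [-7.1, 0.5, 4.0]
gripper_width: 0.531
```

Request:
apply_moves([
  [0,0.1,0,0,0,0,50],
  [0,0.2,0,0,0,0,50],
  [0,0.3,-0.3,0,0,0,50],
  [0,0.3,-0.6,0,0,0,50],
  [0,0,-0.6,0,0,0,50],
  [0,0,0,0,0,0,50],
])

```text
time_s: 20.2
ee_pos: [0.5699, 0.1182, 0.0441]
ee_rot: [-0.656, 0.755, -0.002, 0.003]
wrist_force: [0.8, -0.2, -0.4]
gripper_width: 0.533
```

Run:
```python
from h import *
from cell import readout,camera
st((-100,40,50),-98.017)
T=pose(readout.read_state());np.save("T12.npy",T)
p,d=camera("wrist");cv2.imwrite("pics/w12.png",p)
```

```text
t 20.2 cut mm [-105.2  115.2   44.1] F cut [ 0.86 -0.04 -0.36] w 50.1 yawerr,rot [-0.058  0.013  0.   ]
delta [ 2.506 -0.176 -0.199] [-0.058  0.013  0.   ]
```

View pics/w12.png

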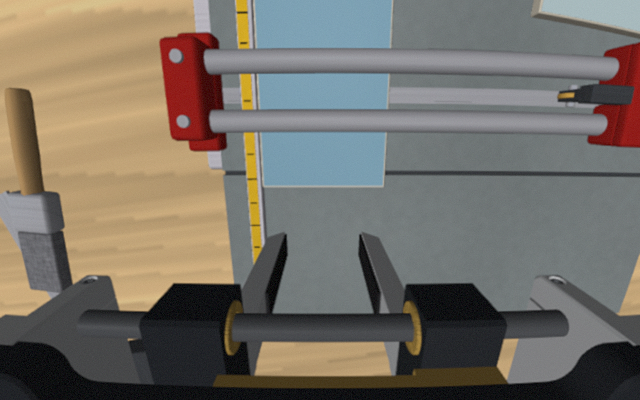

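Request:
apply_moves([
  [0,0,0,0,0,-1,34],
  [0,0,0,0,0,-1,34],
  [0,0,0,0,0,-1,34],
  [0,0,0,0,0,-1,34],
  [0,0,0,0,0,-1,34],
  [0,0,0,0,0,-0.62,34],
  [0,0,0,0,0,0,34],
], grip_force=40)

```text
time_s: 20.95
ee_pos: [0.5668, 0.1176, 0.0388]
ee_rot: [0.895, -0.447, -0.001, 0.001]
wrist_force: [0.3, 1.0, 1.2]
gripper_width: 0.359
```

Run:
```python
from h import *
st((-78.6,61.4,-5),-53.017)
```

```text
t 20.95 cut mm [-108.3  114.2   38.8] F cut [0.21 1.03 1.19] w 33.7 yawerr,rot [ 0.01   0.004 -0.009]
delta [1.946 0.542 1.459] [ 0.01   0.004 -0.009]
```

Request:
apply_moves([
  [0.65,0.18,0,0,0,0,34],
  [0.65,0.18,0,0,0,0,34],
  [0.65,0.18,0,0,0,0,34],
  [0,0,0.5,0,0,0,34],
  [0,0,0,0,0,0,34],
])

```text
time_s: 21.45
ee_pos: [0.5871, 0.0614, 0.0214]
ee_rot: [0.894, -0.448, -0.003, 0.001]
wrist_force: [0.2, 0.1, -0.8]
gripper_width: 0.363
```

Run:
```python
from h import *
from cell import readout,camera
st((-78.6,61.4,-5),-53.017)
T=pose(readout.read_state())
p,d=camera("wrist");cv2.imwrite("pics/w13.png",cv2.resize(p[60:330,160:480],None,fx=2.2,fy=2.2))
```

```text
t 21.45 cut mm [-80.3  61.4  21.4] F cut [ 0.2   0.16 -0.76] w 34.1 yawerr,rot [ 0.033  0.029 -0.021]
delta [ 0.043 -0.044  0.88 ] [ 0.033  0.029 -0.021]
```

View pics/w13.png

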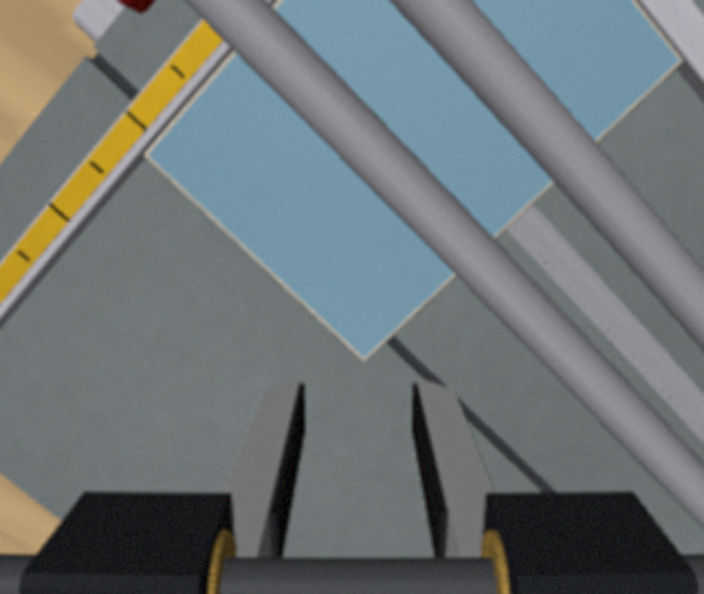

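Request:
apply_moves([
  [0,0,0.4,0,0,0,34],
  [0,0,0.3,0,0,0,34],
  [0,0,0.15,0,0,0,34],
  [0,0,0,0,0,0,34],
  [0,0,0,0,0,0,34],
])

```text
time_s: 22.0
ee_pos: [0.5896, 0.0615, -0.0006]
ee_rot: [0.895, -0.447, 0.0, 0.0]
wrist_force: [0.4, 0.6, 0.3]
gripper_width: 0.359
```

Run:
```python
from h import *
from cell import readout,camera
st((-68.6,71.4,-5),-53.017)
T=pose(readout.read_state())
p,d=camera("wrist");cv2.imwrite("pics/w14.png",cv2.resize(p[60:330,160:480],None,fx=2.2,fy=2.2))
st((-68.6,71.4,-5),-53.017)
```

```text
t 22.0 cut mm [-77.8  61.8  -0.6] F cut [0.26 0.68 0.25] w 33.7 yawerr,rot [ 0.    -0.    -0.005]
delta [-0.009 -0.444  0.147] [ 0.    -0.    -0.005]
t 22.05 cut mm [-77.5  61.8  -0.2] F cut [0.24 0.91 0.48] w 34.2 yawerr,rot [-0.004 -0.004 -0.005]
delta [-0.017 -0.437  0.16 ] [-0.004 -0.004 -0.005]
```

View pics/w14.png

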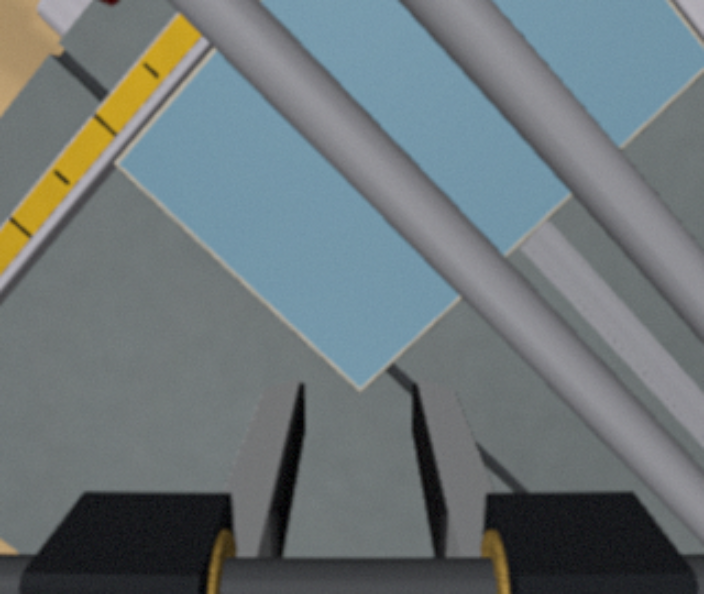

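Request:
apply_moves([
  [0,0,0.08,0,0,0,34],
  [0,0,0.06,0,0,0,34],
  [0,-0.1,0,0,0,0,34],
  [0,-0.1,0,0,0,0,34],
  [0,-0.05,0,0,0,0,34],
  [0,-0.05,0,0,0,0,34],
  [0,-0.03,0,0,0,0,34],
  [0,-0.03,0,0,0,0,34],
])

```text
time_s: 22.85
ee_pos: [0.5983, 0.0678, -0.0047]
ee_rot: [0.895, -0.447, 0.0, 0.0]
wrist_force: [-2.0, -0.4, -0.4]
gripper_width: 0.363
```

Run:
```python
from h import *
st((-68.6,71.4,-5),-53.017)
```

```text
t 22.85 cut mm [-70.1  69.3  -4.7] F cut [-1.89 -0.63 -0.44] w 34.1 yawerr,rot [ 0.    -0.    -0.007]
delta [-0.014 -0.085  0.009] [ 0.    -0.    -0.007]
```

Request:
apply_moves([
  [-0.02,-0.02,0,0,0,0,34],
  [-0.02,-0.02,0,0,0,0,34],
])

```text
time_s: 23.05
ee_pos: [0.5985, 0.0695, -0.0048]
ee_rot: [0.895, -0.447, -0.0, 0.0]
wrist_force: [0.1, -0.3, 0.2]
gripper_width: 0.363
```

Run:
```python
from h import *
st((-68.6,71.4,-5),-53.017)
```

```text
t 23.05 cut mm [-70.2  71.   -4.8] F cut [ 0.1  -0.24  0.16] w 34.2 yawerr,rot [ 0.001 -0.    -0.007]
delta [ 0.027 -0.047  0.008] [ 0.001 -0.    -0.007]
```

Request:
apply_moves([
  [0,-0.02,0,0,0,0,34],
  [0,-0.02,0,0,0,0,34],
  [0,-0.02,0,0,0,0,34],
])

```text
time_s: 23.35
ee_pos: [0.5996, 0.0701, -0.0049]
ee_rot: [0.895, -0.447, -0.0, 0.001]
wrist_force: [-0.9, -1.3, 0.6]
gripper_width: 0.361
```

Run:
```python
from h import *
st((-68.6,71.4,-5),-53.017)
```

```text
t 23.35 cut mm [-69.2  71.7  -4.9] F cut [-0.74 -1.46  0.57] w 33.9 yawerr,rot [ 0.009 -0.002 -0.007]
delta [ 0.022 -0.005  0.004] [ 0.009 -0.002 -0.007]
```

Request:
apply_moves([
  [0,-0.02,0,0,0,0,34],
  [0,-0.02,0,0,0,0,34],
])

```text
time_s: 23.55
ee_pos: [0.6004, 0.0705, -0.0049]
ee_rot: [0.895, -0.447, -0.0, 0.001]
wrist_force: [-3.1, -3.1, -0.3]
gripper_width: 0.365
```

Run:
```python
from h import *
st((-68.6,71.4,-5),-53.017)
```

```text
t 23.55 cut mm [-68.5  72.3  -4.9] F cut [-2.61 -3.54 -0.32] w 34.3 yawerr,rot [ 0.013 -0.002 -0.008]
delta [0.017 0.024 0.002] [ 0.013 -0.002 -0.008]
```

Request:
apply_moves([
  [0,-0.03,0,0,0,0,34],
  [0,-0.02,0,0,0,0,34],
])

```text
time_s: 23.75
ee_pos: [0.601, 0.0706, -0.0051]
ee_rot: [0.895, -0.447, -0.001, 0.002]
wrist_force: [-4.0, -6.3, 1.4]
gripper_width: 0.358
```

Run:
```python
from h import *
st((-68.6,71.4,-5),-53.017)
```

```text
t 23.75 cut mm [-67.8  72.4  -5.1] F cut [-3.07 -6.82  1.37] w 33.7 yawerr,rot [ 0.027 -0.005 -0.01 ]
delta [ 0.006  0.043 -0.002] [ 0.027 -0.005 -0.01 ]
```

Request:
apply_moves([
  [0.015,-0.02,0,0,0,0,34],
  [0.015,-0.02,0,0,0,0,34],
])

```text
time_s: 23.95
ee_pos: [0.6015, 0.0705, -0.0052]
ee_rot: [0.895, -0.447, -0.002, 0.002]
wrist_force: [-6.0, -5.6, 2.6]
gripper_width: 0.364
```

Run:
```python
from h import *
st((-68.6,71.4,-5),-53.017)
```

```text
t 23.95 cut mm [-67.3  72.4  -5.2] F cut [-5.14 -6.37  2.58] w 34.2 yawerr,rot [ 0.041  0.005 -0.01 ]
delta [-0.006  0.054 -0.007] [ 0.041  0.005 -0.01 ]
```

Request:
apply_moves([
  [0.015,-0.025,0,0,0,0,34],
  [0.01,-0.02,0,0,0,0,34],
  [0,0,0,0,0,0,34],
])

```text
time_s: 24.25
ee_pos: [0.6016, 0.0705, -0.0053]
ee_rot: [0.895, -0.447, -0.003, 0.003]
wrist_force: [-9.1, -5.2, 4.3]
gripper_width: 0.365
```

Run:
```python
from h import *
st((-68.6,71.4,-5),-53.017)
```

```text
t 24.25 cut mm [-67.2  72.4  -5.3] F cut [-8.33 -6.41  4.28] w 34.3 yawerr,rot [ 0.061  0.015 -0.008]
delta [-0.008  0.056 -0.009] [ 0.061  0.015 -0.008]
```

Request:
apply_moves([
  [-0.01,-0.012,0,0,0,0,34],
  [0,0,0,0,0,0,34],
  [0,0,0,0,0,0,34],
])

```text
time_s: 24.55
ee_pos: [0.6015, 0.0705, -0.0053]
ee_rot: [0.895, -0.447, -0.003, 0.004]
wrist_force: [-7.7, -6.1, 4.6]
gripper_width: 0.362
```

Run:
```python
from h import *
st((-68.6,71.4,-5),-53.017)
```

```text
t 24.55 cut mm [-67.3  72.4  -5.3] F cut [-6.77 -7.07  4.57] w 34.1 yawerr,rot [ 0.065  0.011 -0.009]
delta [-0.008  0.055 -0.008] [ 0.065  0.011 -0.009]
```

Request:
apply_moves([
  [0,-0.012,0,0,0,0,34],
  [0,0,0,0,0,0,34],
  [0,0,0,0,0,0,34],
  [0,0,0,0,0,0,34],
])

```text
time_s: 24.95
ee_pos: [0.6015, 0.0705, -0.0053]
ee_rot: [0.895, -0.447, -0.003, 0.004]
wrist_force: [-9.8, -7.7, 5.0]
gripper_width: 0.356
```

Run:
```python
from h import *
st((-68.6,71.4,-5),-53.017)
```

```text
t 24.95 cut mm [-67.3  72.4  -5.3] F cut [-8.65 -9.04  4.97] w 33.5 yawerr,rot [ 0.07   0.012 -0.01 ]
delta [-0.008  0.054 -0.009] [ 0.07   0.012 -0.01 ]
```

Both about 8–9 N. Hold.

Request:
apply_moves([
  [0,0,0,0,0,0,34],
  [0,0,0,0,0,0,34],
  [0,0,0,0,0,0,34],
  [0,0,0,0,0,0,34],
  [0,0,0,0,0,0,34],
  [0,0,0,0,0,0,34],
])

```text
time_s: 25.55
ee_pos: [0.6016, 0.0705, -0.0053]
ee_rot: [0.895, -0.447, -0.003, 0.004]
wrist_force: [-9.8, -7.6, 4.8]
gripper_width: 0.363
```

Request:
apply_moves([
  [0,0,0,0,0,0,34],
  [0,0,0,0,0,0,34],
  [0,0,0,0,0,0,34],
  [0,0,0,0,0,0,34],
  [0,0,0,0,0,0,34],
  [0,0,0,0,0,0,34],
])

```text
time_s: 26.15
ee_pos: [0.6016, 0.0705, -0.0053]
ee_rot: [0.895, -0.447, -0.003, 0.004]
wrist_force: [-9.5, -6.7, 4.8]
gripper_width: 0.36
```

Run:
```python
from h import *
st((-68.6,71.4,-5),-53.017)
```

```text
t 26.15 cut mm [-67.2  72.4  -5.3] F cut [-8.43 -7.99  4.82] w 33.8 yawerr,rot [ 0.07   0.012 -0.01 ]
delta [-0.009  0.055 -0.009] [ 0.07   0.012 -0.01 ]
```

Request:
apply_moves([
  [0,0.05,0,0,0,0,34],
  [0,0.15,0,0,0,0,34],
  [0,0.3,0,0,0,0,34],
  [0,0.2,-0.6,0,0,0,34],
  [0,0,-1,0,0,0,34],
  [0,0,-1,0,0,0,50],
  [0,0,-1,0,0,-1,60],
  [0,0,-1,0,0,-1,70],
  [0,0,-1,0,0,-1,70],
  [0,0,-1,0,0,-1,70],
  [0,0,-0.5,0,0,-1,70],
  [0,0,0,0,0,-0.63,70],
])

```text
time_s: 27.35
ee_pos: [0.5906, 0.061, 0.2127]
ee_rot: [0.998, -0.067, 0.004, -0.001]
wrist_force: [0.1, 0.2, -0.3]
gripper_width: 0.744
```

Run:
```python
from h import *
from cell import readout,camera,mark_of
st((0,-100,200),-8.017)
T=pose(readout.read_state())
p,d=camera("wrist");cv2.imwrite("pics/w15.png",p)
print([(round(r["conf"],2),np.round(r["point"],1),np.round(incut(at_z("wrist",r["point"],.168,T)),1)) for r in mark_of("lever_grip","wrist")])
```

```text
t 27.35 cut mm [-76.7  61.4 212.7] F cut [ 0.08  0.21 -0.26] w 69.9 yawerr,rot [-0.016 -0.061  0.036]
delta [2.527 5.395 0.434] [-0.016 -0.061  0.036]
[(0.61, array([383.6, 375.7]), array([  -0.6, -149.2,  168. ]))]
```

View pics/w15.png

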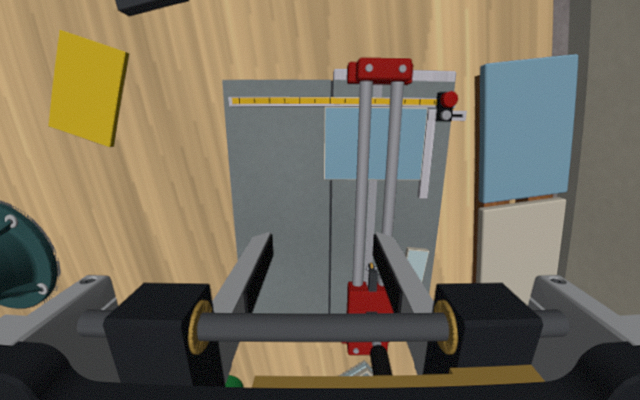

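Request:
apply_moves([
  [0,0.3,-0.8,0,0,0,70],
  [0.36,0.9,-0.5,0,0,0,70],
  [0.38,0.97,0,0,0,0,70],
  [0.38,0.97,0,0,0,0,70],
  [0.38,0.97,0,0,0,0,70],
  [0.36,0.97,0,0,0,0,70],
  [0.36,0.97,0,0,0,0,70],
  [0.33,0.95,0,0,0,0,70],
  [0,0,0,0,0,0,70],
  [0,0,0,0,0,0,70],
])

```text
time_s: 28.45
ee_pos: [0.6349, -0.1582, 0.2462]
ee_rot: [0.997, -0.071, -0.001, -0.001]
wrist_force: [-0.0, 0.7, 0.5]
gripper_width: 0.744
```

Run:
```python
from h import *
from cell import readout,camera,mark_of
st((0,-149,114),-8.017)
T=pose(readout.read_state())
p,d=camera("wrist");cv2.imwrite("pics/w16.png",p)
print([(round(r["conf"],2),np.round(r["point"],1),np.round(incut(at_z("wrist",r["point"],.168,T)),1)) for r in mark_of("lever_grip","wrist")])
```

```text
t 28.45 cut mm [  -2.3 -149.4  246.2] F cut [-0.12  0.66  0.5 ] w 69.9 yawerr,rot [-0.009  0.011 -0.016]
delta [ 0.084 -0.008  4.405] [-0.009  0.011 -0.016]
[(0.79, array([323.6, 203.2]), array([  -0.7, -152.2,  168. ]))]
```

View pics/w16.png

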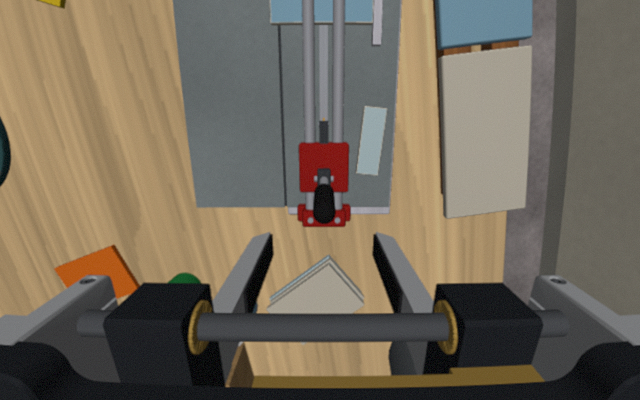

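Request:
apply_moves([
  [0.05,0.06,0.9,0,0,0,70],
  [0,0,1,0,0,0,70],
  [0,0,1,0,0,0,70],
  [0,0,0.7,0,0,0,70],
  [0,0,0.3,0,0,0,70],
  [0,0,0.2,0,0,0,70],
  [0,0,0,0,0,0,70],
], grip_force=12)

```text
time_s: 29.25
ee_pos: [0.6365, -0.1595, 0.1246]
ee_rot: [0.998, -0.07, 0.0, 0.0]
wrist_force: [-0.6, -0.0, 0.1]
gripper_width: 0.745
```

Run:
```python
from h import *
from cell import readout,camera,mark_of
st((0,-151,122),-8.017)
T=pose(readout.read_state())
p,d=camera("wrist");cv2.imwrite("pics/w17.png",p)
```

```text
t 29.25 cut mm [  -0.6 -150.5  124.6] F cut [-0.54 -0.12  0.14] w 70.0 yawerr,rot [-0.    -0.003  0.004]
delta [0.019 0.017 0.086] [-0.    -0.003  0.004]
```

View pics/w17.png

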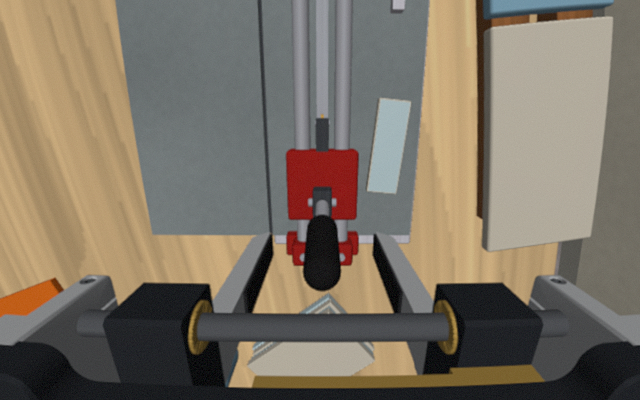

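Request:
apply_moves([
  [0,0,0,0,0,0,40],
  [0,0,0,0,0,0,30],
  [0,0,0,0,0,0,20],
  [0,0,0,0,0,0,20],
  [0,0,0,0,0,0,20],
  [0,0,0,0,0,0,20],
], grip_force=12)

```text
time_s: 29.9
ee_pos: [0.6364, -0.1602, 0.1243]
ee_rot: [0.998, -0.07, 0.0, 0.0]
wrist_force: [-0.4, 0.8, -0.6]
gripper_width: 0.269
```

Run:
```python
from h import *
st((0,-151,122),-8.017)
```

```text
t 29.9 cut mm [  -0.6 -151.2  124.3] F cut [-0.47  0.75 -0.55] w 25.3 yawerr,rot [ 0.001 -0.    -0.002]
delta [ 0.02  -0.008  0.076] [ 0.001 -0.    -0.002]
```

Request:
apply_moves([
  [0,-0.05,0,0,0,0,20],
  [0,-0.15,0,0,0,0,20],
  [0,-0.25,0,0,0,0,20],
  [0,-0.35,0,0,0,0,20],
  [0,-0.4,0,0,0,0,20],
  [0,-0.4,0,0,0,0,20],
  [0,-0.4,0,0,0,0,20],
  [0,-0.4,0,0,0,0,20],
  [0,-0.4,0,0,0,0,20],
  [0,-0.35,0,0,0,0,20],
  [0,-0.3,0,0,0,0,20],
  [0,-0.25,0,0,0,0,20],
])

```text
time_s: 31.1
ee_pos: [0.6513, -0.0488, 0.1242]
ee_rot: [0.998, -0.07, -0.001, -0.0]
wrist_force: [-4.7, -2.7, 1.0]
gripper_width: 0.254
```

Request:
apply_moves([
  [0,-0.1,0,0,0,0,20],
  [0,-0.05,0,0,0,0,20],
  [0,0,0,0,0,0,20],
])

```text
time_s: 31.4
ee_pos: [0.6519, -0.0444, 0.1242]
ee_rot: [0.998, -0.07, -0.001, -0.001]
wrist_force: [-5.4, -0.7, 1.3]
gripper_width: 0.254
```

Run:
```python
from h import *
from cell import readout,camera,mark_of
st((0,-21,122),-8.017)
T=pose(readout.read_state());np.save("T18.npy",T)
p,d=camera("wrist");cv2.imwrite("pics/w18.png",p);cv2.imwrite("pics/w18z.png",cv2.resize(p[60:240,230:430],None,fx=4,fy=3.3,interpolation=cv2.INTER_CUBIC))
print([(round(r["conf"],2),np.round(r["point"],1),np.round(incut(at_z("wrist",r["point"],.04,T)),1)) for r in mark_of("wheel","wrist")])
```

```text
t 31.4 cut mm [ -1.3 -34.4 124.2] F cut [-5.24 -1.44  1.29] w 23.9 yawerr,rot [-0.008  0.011  0.005]
delta [ 0.045 -0.446  0.075] [-0.008  0.011  0.005]
[(0.65, array([320.5, 119.7]), array([-3.1, 50.4, 40. ]))]
```

View pics/w18z.png

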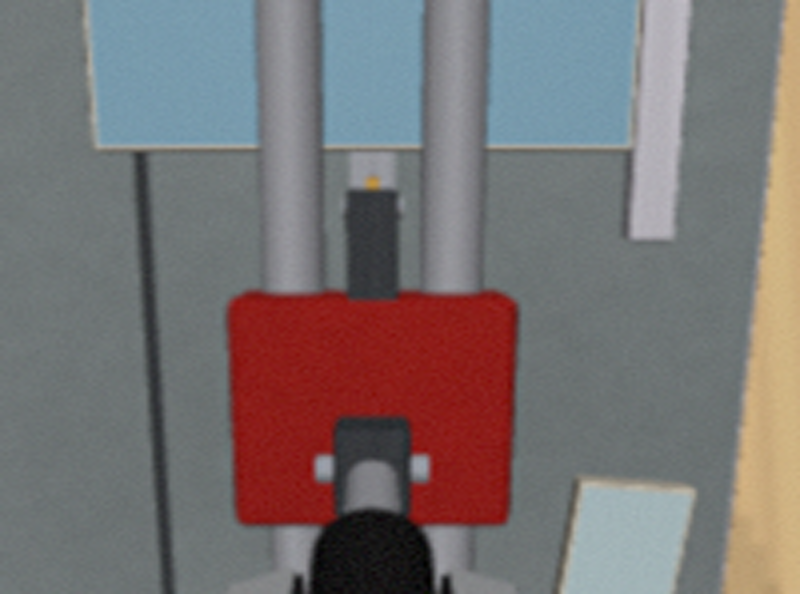

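Run:
```python
from h import *
T=np.load("T18.npy")
g=lambda x,y,z:np.round(incut(at_z("wrist",((x+.5)/4-.5+230,(y+.5)/3.3-.5+60),z,T)),1)
print("edge",g(370,150,.036),g(110,150,.036),g(620,150,.036),"guide edge x",g(636,100,.036),"tile left",g(90,50,.036))
print("block front",g(370,293,.073),"rear",g(240,523,.073))
print("wheel tip",g(373,178,.042),g(373,187,.045))
```

```text
edge [-1.4 64.9 36. ] [-68.5  65.1  36. ] [63.  65.2 36. ] guide edge x [66.3 80.  36. ] tile left [-72.   94.4  36. ]
block front [-1.3 24.  73. ] rear [-34.  -45.1  73. ]
wheel tip [-0.7 56.3 42. ] [-0.7 53.6 45. ]
```

Request:
apply_moves([
  [-0.02,-0.1,0,0,0,0,20],
  [-0.02,-0.15,0,0,0,0,20],
  [0,-0.14,0,0,0,0,20],
  [0,-0.1,0,0,0,0,20],
  [0,0,0,0,0,0,20],
  [0,0,0,0,0,0,20],
])

```text
time_s: 32.1
ee_pos: [0.654, -0.03, 0.1242]
ee_rot: [0.998, -0.07, 0.001, -0.001]
wrist_force: [0.5, -0.0, 0.7]
gripper_width: 0.252
```

Run:
```python
from h import *
from cell import readout,camera,mark_of
st((0,-21,122),-8.017)
T=pose(readout.read_state());np.save("T19.npy",T)
p,d=camera("wrist");cv2.imwrite("pics/w19.png",p);cv2.imwrite("pics/w19z.png",cv2.resize(p[60:240,230:430],None,fx=4,fy=3.3,interpolation=cv2.INTER_CUBIC))
for n,z in(("wheel",.04),("carriage",.05)):
  print([(round(r["conf"],2),np.round(r["point"],1),np.round(incut(at_z("wrist",r["point"],z,T)),1)) for r in mark_of(n,"wrist")])
for n in ("scene","top"):
  camera(n);print(n,[(round(r["conf"],2),np.round(r["point"],1),np.round(incut(at_z(n,r["point"],.04)),1)) for r in mark_of("wheel",n)])
```

```text
t 32.1 cut mm [ -1.3 -19.8 124.2] F cut [0.49 0.02 0.68] w 23.7 yawerr,rot [-0.012 -0.008  0.005]
delta [0.044 0.039 0.074] [-0.012 -0.008  0.005]
[(0.65, array([318.1, 124.1]), array([-5.3, 60.6, 40. ]))]
[(0.91, array([323.4, 183.2]), array([ 0.2,  0.5, 50. ]))]
scene [(0.8, array([322.1, 291.5]), array([-4.5, 59. , 40. ]))]
top [(0.54, array([314. , 116.3]), array([ 6.7, 68.8, 40. ]))]
```

View pics/w19z.png

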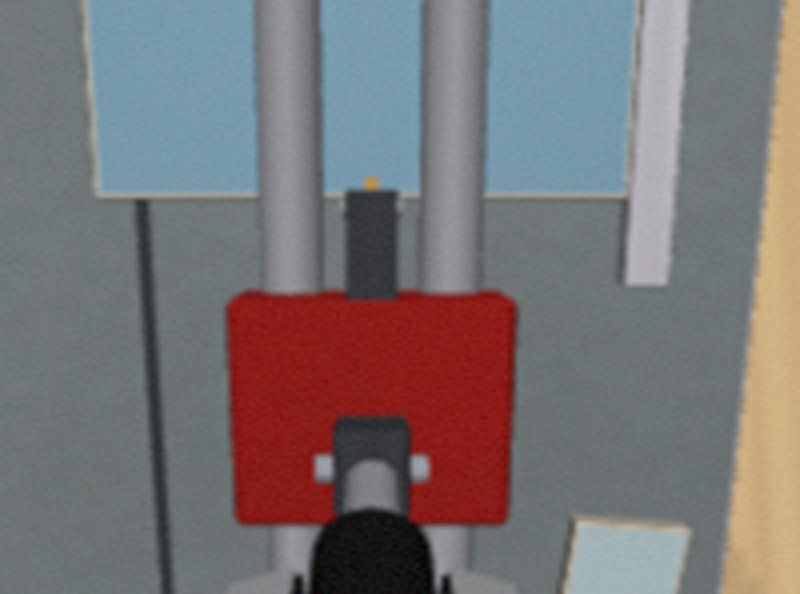

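Run:
```python
from h import *
T=np.load("T19.npy")
g=lambda x,y,z:np.round(incut(at_z("wrist",((x+.5)/4-.5+230,(y+.5)/3.3-.5+60),z,T)),1)
print("edge",g(370,196,.036))
print("block front",g(300,293,.073),"rear",g(300,523,.073))
for z in(.044,.048,.052):print("axle",z,g(342,206,z),g(401,206,z))
print("tip",g(372,180,.048))
# tip of the initial picture axle
T1=np.load("T1.npy");w=lambda z,c,x,y:np.round(incut(W(z,(c,x,y),0,T1)),1)
for z in(.044,.048):print("init axle",w(z,"b",452,252),w(z,"b",485,245), "block",w(.073,"b",470,312),w(.073,"b",420,438))
```

```text
edge [-1.2 65.7 36. ]
block front [-17.6  38.6  73. ] rear [-18.7 -30.5  73. ]
axle 0.044 [-8.3 62.6 44. ] [ 6.7 62.6 44. ]
axle 0.048 [-8.2 62.6 48. ] [ 6.6 62.6 48. ]
axle 0.052 [-8.1 62.6 52. ] [ 6.5 62.6 52. ]
tip [-0.7 70.2 48. ]
init axle [ -7.  -71.3  44. ] [  9.5 -67.5  44. ] block [ -2.1 -92.   73. ] [ -23.3 -160.6   73. ]
init axle [ -7.8 -69.9  48. ] [  8.6 -66.2  48. ] block [ -2.1 -92.   73. ] [ -23.3 -160.6   73. ]
```

Request:
apply_moves([
  [0,-0.045,0,0,0,0,20],
  [0,-0.035,0,0,0,0,20],
  [0,0,0,0,0,0,20],
  [0,0,0,0,0,0,20],
])

```text
time_s: 32.85
ee_pos: [0.654, -0.0298, 0.1242]
ee_rot: [0.998, -0.07, 0.0, 0.001]
wrist_force: [2.2, -3.7, -1.6]
gripper_width: 0.251
```

Run:
```python
from h import *
from cell import readout,camera,mark_of
st((0,-21,122),-8.017)
T=pose(readout.read_state());np.save("T20.npy",T)
p,d=camera("wrist");cv2.imwrite("pics/w20.png",p);cv2.imwrite("pics/w20z.png",cv2.resize(p[60:240,230:430],None,fx=4,fy=3.3,interpolation=cv2.INTER_CUBIC))
```

```text
t 32.85 cut mm [ -1.3 -19.6 124.2] F cut [ 2.74 -3.37 -1.64] w 23.6 yawerr,rot [ 0.01  -0.006 -0.008]
delta [0.045 0.046 0.075] [ 0.01  -0.006 -0.008]
```

View pics/w20z.png

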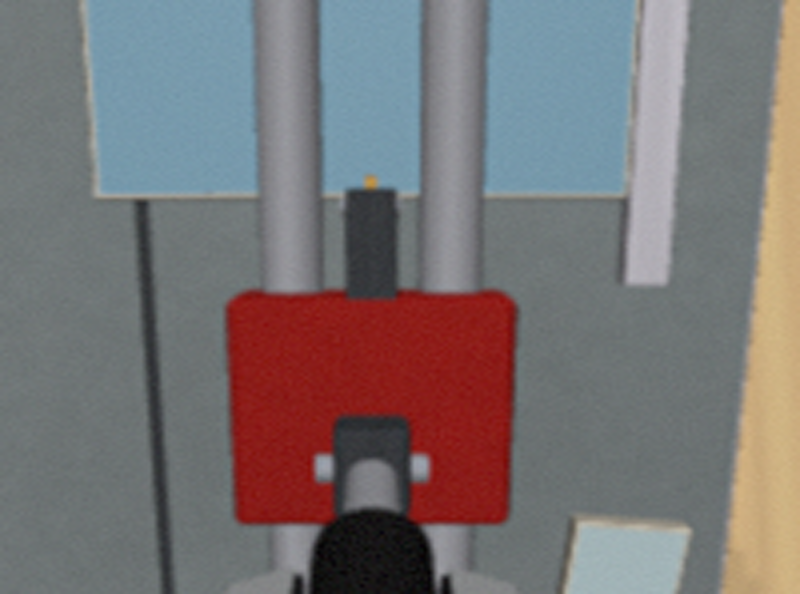

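Request:
apply_moves([
  [0,-0.03,0,0,0,0,20],
  [0,-0.03,0,0,0,0,20],
  [0,0,0,0,0,0,20],
  [0,0,0,0,0,0,20],
])

```text
time_s: 33.3
ee_pos: [0.6544, -0.027, 0.1243]
ee_rot: [0.998, -0.07, 0.0, 0.0]
wrist_force: [5.4, -3.3, -2.4]
gripper_width: 0.258
```

Run:
```python
from h import *
from cell import readout,camera,mark_of
st((0,-21,122),-8.017)
T=pose(readout.read_state());np.save("T20.npy",T)
p,d=camera("wrist");cv2.imwrite("pics/w21.png",p);cv2.imwrite("pics/w21z.png",cv2.resize(p[60:240,230:430],None,fx=4,fy=3.3,interpolation=cv2.INTER_CUBIC))
```

```text
t 33.3 cut mm [ -1.4 -16.8 124.3] F cut [ 5.76 -2.54 -2.42] w 24.2 yawerr,rot [ 0.001 -0.007 -0.001]
delta [0.045 0.141 0.075] [ 0.001 -0.007 -0.001]
```

View pics/w21z.png

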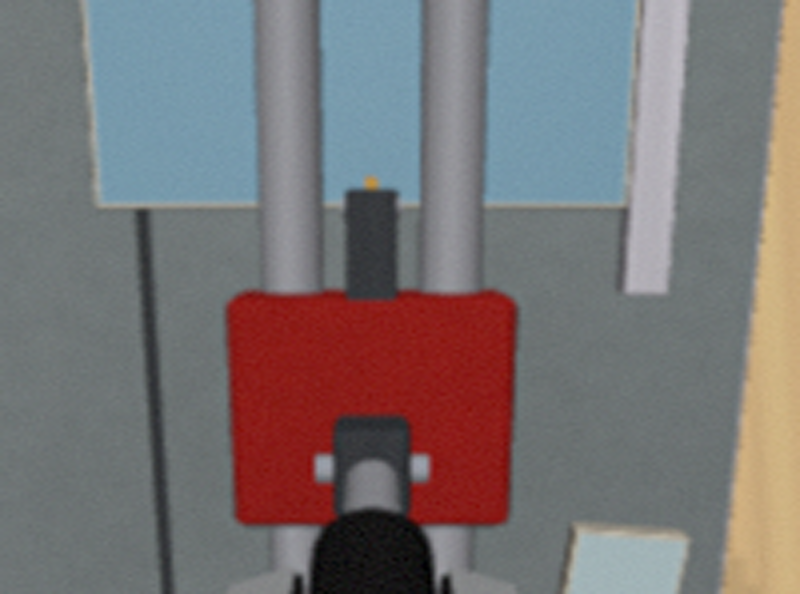

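Request:
apply_moves([
  [0.02,0.01,0,0,0,0,24],
  [0,0,0,0,0,0,30],
  [0,0,0,0,0,0,50],
  [0,0,0,0,0,0,70],
  [0,0,0,0,0,0,70],
  [0,0,-0.5,0,0,0,70],
  [0,0,-1,0,0,0,70],
  [0,0,-1,0,0,0,70],
  [0,0,-1,0,0,0,70],
  [0,0,-1,0,0,0,70],
  [0,0.5,-0.5,0,0,0,70],
  [0,0,0,0,0,0,70],
])

```text
time_s: 34.55
ee_pos: [0.6535, -0.0434, 0.2795]
ee_rot: [0.997, -0.071, 0.004, 0.001]
wrist_force: [-0.3, 0.0, 0.4]
gripper_width: 0.743
```

Run:
```python
from h import *
from cell import readout,camera,mark_of
st((0,-21,122),-8.017)
T=pose(readout.read_state());np.save("T22.npy",T)
p,d=camera("wrist");cv2.imwrite("pics/w22.png",p);cv2.imwrite("pics/w22z.png",cv2.resize(p[50:230,230:430],None,fx=4,fy=3.3,interpolation=cv2.INTER_CUBIC))
p,d=camera("top");cv2.imwrite("pics/top2.png",p)
p,d=camera("scene");cv2.imwrite("pics/scene2.png",cv2.resize(p[190:380,180:430],None,fx=3.1,fy=3.1,interpolation=cv2.INTER_CUBIC))
```

```text
t 34.55 cut mm [  0.  -33.2 279.5] F cut [-0.29 -0.02  0.41] w 69.8 yawerr,rot [ 0.005 -0.059 -0.013]
delta [-0.045 -0.409  5.249] [ 0.005 -0.059 -0.013]
```

View pics/w22z.png

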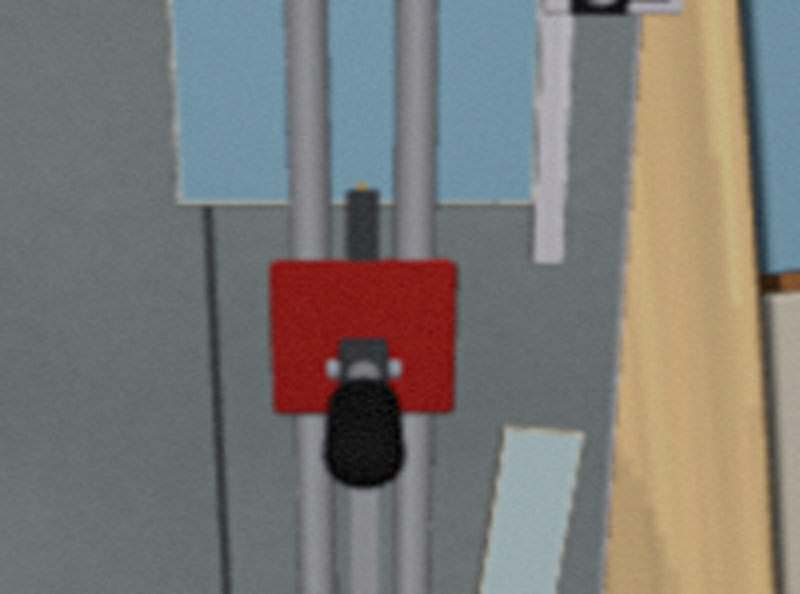

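View pics/scene2.png

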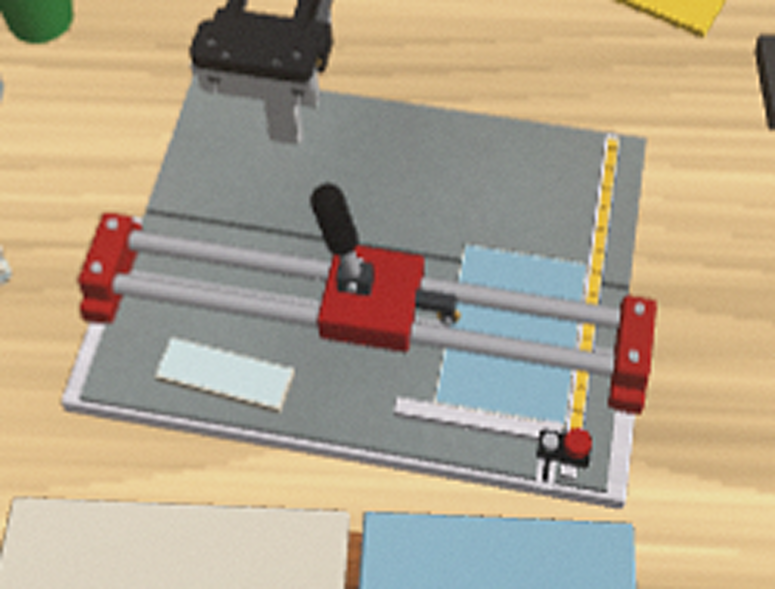

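View pics/top2.png

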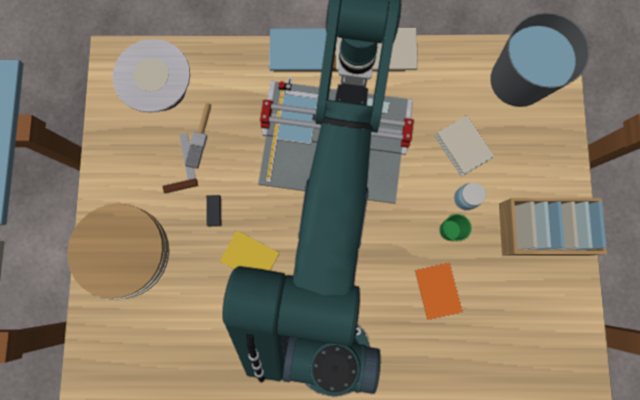

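Run:
```python
from h import *
T=np.load("T22.npy")
g=lambda x,y,z:np.round(incut(at_z("wrist",((x+.5)/4-.5+230,(y+.5)/3.3-.5+50),z,T)),1)
print("edge",g(250,203,.036),g(480,203,.036),"block",g(300,262,.073),g(300,412,.073),"tip",g(361,186,.046),"guide edge",g(530,150,.036),g(536,150,.037),"left",g(176,150,.036))
```

```text
edge [-44.7  65.9  36. ] [45.3 65.8 36. ] block [-23.7  39.4  73. ] [-24.9 -27.8  73. ] tip [-1.3 73.  46. ] guide edge [64.2 89.7 36. ] [66.4 89.7 37. ] left [-72.6  89.9  36. ]
```

```bash
python3 -c "
from cell import close_job;print(close_job())"
```

```text
the job is handed in; nothing more can be done
None
```

The blue tile is set flush in the corner of the fence and the side guide, the scoring wheel stands over its near edge, and the job was handed in at about 35 s.

- **Sliding in:** I pushed the tile flat along the wing to the fence with both fingertips, then along the fence under the rails to the guide. By feel, the guide's face is at about cutter x = +65 mm.
- **Pressing home:** I held it first against the guide alone at about 7–8 N for about 1.4 s. Then I pressed at the corner against both stops at once, about 8–9 N each for about 1.5 s. The highest reading on either stop was about 9 N.
- **Carriage:** I ran it along by the lever grip, let go and lifted clear.

**Last checks**
- The final picture puts the wheel at 65.8 mm and the tile's edge at 65.9 mm, along the rails. That wheel figure is the block's centre plus 60 mm.
- With the grip still held, the wheel's visible axle lined up with the edge.
- The tile showed no gap at either stop, and the offcut, the guide and the other things looked unmoved. The arm hid the part of the bed with the carriage and offcut in the top view, so there I relied on the wrist and scene cameras.

**What disagreed**
- The fingertips end about 35 mm short of the reported TCP. My first push passed over the tile without touching it; I measured the offset with the depth camera and corrected for it.
- Just before the last nudge of the carriage, the networks put the wheel anywhere from 59 to 69 mm. I relied on the block and the axle instead.

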